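# Reload the bench carton stapler

## Task

The bench carton stapler has run out of staples: with the ring, draw its sprung pusher right back to its stop and lean the ring over so that the pusher hangs behind the parking lug by itself, and set the full strip of staples astride the empty rail. Then unhook the pusher and let it forward under control, never letting it snap, until it bears on the strip, holds it up against the head, and you can let go. Leave the short leftover strip and everything else on the bench where it is.

Things in the scene. Friction and masses are not known exactly. Their poses are not given: they have to be found in the camera images.
- stapler: Grey bench carton stapler, bolted down. Origin on the bench under the rail's centre line; z up; y runs along the rail towards the head; -x is the operator's (lug) side. Base plate 150 mm wide, 12 mm thick, y from -145 to 235 mm. Head, column and hand lever lie at y above 100 mm, up to 250 mm high
- rail (a point): On the rail's top and centre line, straight above the stapler's origin: steel bar 27 mm wide, top 100 mm above the bench, sides 30 mm deep, reaching from y = -124 to 100 mm of the stapler; under it a 44 mm wide magazine floor, its top 70 mm above the bench
- head (a point): Where the rail's top meets the rear face of the head (stapler y = 100 mm). Head: grey housing 64 mm wide, top 192 mm above the bench; the strip's front end comes to rest against this face
- pusher (a joint): Black pusher on the rail, in m: 0 at the head (its start), growing as it is drawn away from the head (stapler -y), hard stop at 0.163. A spring pulls it to the head with 6 N at 0, 8.4 N at the stop; left free it snaps forward. Reads 0.100 when bearing on a full strip that touches the head, 0.150 to 0.156 when hanging behind the lug
- face (a point): Pusher's front face, on the rail's top and centre line; at stapler y = 0.100 m minus the pusher's value. The carriage behind it is 36 mm wide, 40 mm long, top 112 mm above the bench
- ring_arm (a joint): Lean of the ring's arm, rad: 0 upright, up to 0.6 towards the stapler's -x (lug) side. Stays where left (about 1 N at the ring turns it); may start leaning. Under 0.12 it passes the lug, leaning more it runs into it. With the pusher beyond 0.155 the arm can lean over behind the lug; at 0.45 or more it then stays hooked. To unhook, draw back to the stop and set upright
- pivot (a point): Pivot of the ring's arm, its axis along the rail's centre line at the rail's top, 20 mm behind the pusher's face. The arm is a bar 12 mm wide, 8 mm thick along the rail, with the ring at its top
- ring (a point): Centre of the pull ring: flat steel loop of 8 mm bar, opening 56 mm across the rail by 34 mm along it; closed fingers go down into it. Upright: level, 182 mm above the bench, over the rail, 41 mm behind the pusher's face, 60 mm free below. Leaning it swings on an 82 mm radius about the pivot (at 0.6: 46 mm to stapler -x, 14 mm down)
- lug (a point): Nose of the parking lug: upright steel plate, 6 mm thick, fixed beside the rear of the rail, at stapler x from -14 to -38 mm, rear face near stapler y = -71 mm, top 142 mm above the bench, raked so that a hooked arm slips outwards. Hooked, the arm rests on its rear face
- strip: Full strip of wide carton staples, steel, an upside-down U: 100 mm long (its y), 36 mm wide (its x), 18.4 mm high; legs 2.4 mm thick, 16 mm deep, 31.2 mm clear between them; 130 g. Origin: centre of its underside (leg tips). Lies legs down. On the rail its origin is at stapler z = 84 mm, against the head at stapler y = 50 mm; either way round
- stub: Leftover strip of the same staples, only 44 mm long; origin at the centre of its underside. To be left alone
- tape_roll: Roll of clear packing tape lying flat, 100 mm across, 48 mm high; origin under its centre. Bystander
- glass: Drinking glass, 68 mm across, 100 mm high; origin under its centre. Bystander
There are look-alikes about, which are no part of the job. What is meant by the strip is not green, purple or yellow, and is the larger of those in its own colour.

How it is judged:
By the outcome, as a careful person would: the job done as asked, in the order asked, and still so for the second after the job is handed in, with the robot touching nothing.
It also fails if it takes over 72 s, if anything falls off the work surface, if the arm or the gripper's body presses on something with over 40 N, if the wrist force passes 120 N, or if a joint passes its speed limit or range.

## Robot

A 6-joint arm with a two-finger parallel gripper is mounted at the origin on the work surface. World frame = base frame: x ahead of the robot, y to its left, z up, the work surface at z = 0. Lengths are in m, angles in rad, forces in N, time in s.
With the tool pointing down it reaches from about 0.275 to 0.825 m from the base axis. Payload 5.2 kg.
Tool frame: the origin (TCP) lies on the centre line of the jaws, within the pads' length; the fingertips stand ahead of it and the grasp point (between the pads) lies 5 mm behind it (ctrl.finger_overhang is the x of the fingertips in the tool frame, in m); x points along the fingers, y is the direction in which the jaws open and shut, and the axes are right-handed (so a half turn about x gives the same grasp; the last joint's range is limited). The gripper opens to 93 mm and grips with 3 to 60 N. Pads are 15 mm wide; open, the fingers measure 128 mm over their backs; the gripper's body (75 mm by 188 mm) begins 65 mm behind the grasp point.
Start: joints at [-1.552, 0.259, 1.535, -0, 1.348, -0.203], TCP at [0.121, -0.537, 0.233] pointing down, gripper open.
Joint ranges: [-3.14, 3.14], [-0.91, 2.08], [0.19, 2.58], [-1.22, 4.36], [0.22, 2.71], [-3.12, 3.12]. Speed limits (rad/s): [2.57, 2.57, 3.14, 3.14, 3.14, 3.14].

## Interface

Orientations are given as a unit quaternion [w, x, y, z].
In Python, from station import ctrl gives the robot as it stands. The module is installed in compiled form; this text tells all that it offers.
- The arm moves only by the shell command python3 -m handwheel 'ROWS' [FORCE]. ROWS is JSON, a list of rows, each an object with "claw": the opening, from -1 (shut) to 1 (fully open), so that 0 is half open; "slide": the shift along the world's x, y, z in mm, a list of three; "turn": the turn, a rotation vector about the world's x, y, z in degrees, a list of three. In form: [{"claw": claw, "slide": [x, y, z], "turn": [rx, ry, rz]}, ...]. A call has 1 to 5 rows; each row is the pose to reach, as a shift and turn from the pose commanded when the call began; what a row does not reach only later rows make up. A row lasts 1/8 s, in which the tool goes at most 62.5 mm and 10.7 degrees, less where a joint would pass 70% of its speed; a pose out of reach is approached as far as the arm can. A call with a gripper value outside its range is refused whole. The fingers move at their own pace and stop on an object; FORCE is the grip in N (left out, the last holds). Time passes only in rows, so rows that repeat a pose let the fingers close. It gives the time, the measured TCP pose, the force and the opening at its end, in the units of the state.
- ctrl.get_obs(): the state, without advancing time (a new reading comes with each control period).
- ctrl.get_image(name): name is "scene" or "top" or "wrist"; returns (picture, depth): 400x640x3 uint8, red, green, blue; 400x640 float32, m along the optical axis (not along the pixel's ray), 0 where there is no reading.
- ctrl.camera_model(name): a dict with "vertical_fov" (degrees; the focal length in pixels is half the picture's height over the tangent of half this angle, whatever the lens; pixels are square), "cx", "cy" (the principal point, pixels), "dist" ([k1, k2, p1, p2, k3] as OpenCV has them; the pictures are not rectified), "R" (3x3) and "t" (3): a world point X has camera coordinates R X + t. Camera axes: x right, y down, z forward; pixel columns grow to the right and rows downward; lengths in m; the calibration is good to about 2 mm. A picture is of the moment at which its call begins: read the wrist's pose just before it. camera_model takes no time and is no camera call; for the wrist camera it gives the pose at the moment of the call.
- ctrl.close_job(): hands the job in, once; it reports no verdict.
Trained networks look in the newest picture that a camera, given by its name, has taken for a name from the list of things; names that differ only in an ending like _2 or _b are one class to them, and where a whole thing is asked for, a point or a joint stands for the part that bears it (a point fixed in the world has none). Each returns a list of dicts, best first, with "p" (0 to 1); they miss things now and then, are a little off and sometimes report something else, mostly with a low value. They report only what shows in the picture. A call takes as long as a camera call. They do not tell look-alikes from the thing itself.
- ctrl.regions_of(camera, query): "mask" (400x640 bool, what is visible of it) and "bbox" ([centre column, centre row, width, height] in pixels, round what is visible of it).
The state is a dict: "clock": time; "joints": joint angles; "joint_velocities": joint speeds; "joint_torque": joint torques, N m; "ee_pos": TCP position; "eef_rot": TCP orientation; "wrist_force": force on the tool from outside, world axes, zero at the start; "torque": the same for the moment, N m; "width": finger opening in m.
Only numpy, scipy, OpenCV 4.12 (cv2) and the standard library are available. Lean on these libraries where they do the work, as an engineer would, in place of code of your own. Each camera call takes 0.05 s, during which the arm holds its last target.

## Working session

There is one attempt and no reset: what is moved stays moved. The work goes in short steps, Python scripts to look and compute and a shell command to move; the robot and the scene stay as the last step left them, time stands still between calls to the robot, and variables do not carry over. Pictures are saved under pics/ and viewed, and the job is handed in when it is done.

```bash
ls; mkdir -p pics; cat > h.py <<'E'
import numpy as np, cv2
from station import ctrl
def cam(n):
    m=ctrl.camera_model(n); f=200/np.tan(np.radians(m['vertical_fov'])/2)
    K=np.array([[f,0,m['cx']],[0,f,m['cy']],[0,0,1]]); return K,np.array(m['dist'],float),np.array(m['R']),np.array(m['t'])
def unproj(n,uv,depth=None,z=None,c=None):
    K,d,R,t=c or cam(n)
    uv=np.asarray(uv,float).reshape(-1,1,2)
    p=cv2.undistortPoints(uv,K,d).reshape(-1,2)
    r=np.c_[p,np.ones(len(p))]
    if depth is not None: X=r*np.asarray(depth).reshape(-1,1); return (X-t)@R
    C=-R.T@t; D=r@R; s=(z-C[2])/D[:,2]; return C+D*s[:,None]
def proj(n,X,c=None):
    K,d,R,t=c or cam(n)
    return cv2.projectPoints(np.asarray(X,float).reshape(-1,3),cv2.Rodrigues(R)[0],t,K,d)[0].reshape(-1,2)
def save(n,im): cv2.imwrite('pics/'+n+'.png',im[:,:,::-1])
E
python3 - <<'E'
from h import *
for n in ['scene','top','wrist']:
    im,d=ctrl.get_image(n); save(n+'0',im); np.savez('pics/%s0.npz'%n,im=im,d=d)
    for q in ['stapler','strip','stub','ring','pusher','lug','glass','tape_roll']:
        for r in ctrl.regions_of(n,q)[:4]: print(n,q,round(r['p'],2),np.round(r['bbox']))
o=ctrl.get_obs(); print(o)
E
```

```text
pics
scene stapler 0.74 [451. 255. 252. 162.]
scene strip 0.96 [258. 233.  41.  18.]
scene strip 0.91 [285. 172.  32.  23.]
scene strip 0.8 [287. 274.  32.  17.]
scene strip 0.75 [251. 195.  38.  17.]
scene stub 0.58 [240. 277.  22.  24.]
scene ring 0.65 [437. 237.  35.  31.]
scene pusher 0.65 [436. 242.  32.  49.]
scene pusher 0.41 [435. 237.  34.  32.]
scene pusher 0.31 [240. 274.  18.  17.]
scene lug 0.74 [452. 257. 252. 162.]
scene lug 0.71 [186. 237.  46.  40.]
scene glass 0.7 [263. 316.  42.  52.]
scene tape_roll 0.81 [184. 236.  46.  40.]
top stapler 0.65 [195. 146. 233. 106.]
top stapler 0.63 [355.  87.  28.  33.]
top strip 0.97 [409. 235.  39.  24.]
top strip 0.66 [387. 186.  35.  18.]
top strip 0.6 [378. 282.  38.  30.]
top strip 0.54 [348. 141.  27.  13.]
top stub 0.81 [392. 133.  24.  16.]
top stub 0.56 [194. 146. 233. 107.]
top ring 0.81 [216. 138.  25.  32.]
top lug 0.91 [196. 146. 236. 110.]
top glass 0.91 [353.  85.  24.  33.]
top tape_roll 0.56 [196. 145. 234. 110.]
wrist strip 0.6 [141.  71.  92.  79.]
wrist strip 0.58 [242.   7.  24.  14.]
{'clock': 1.35, 'joints': array([-1.55183237e+00,  2.58625332e-01,  1.53496176e+00,  9.09122733e-06,
        1.34800820e+00, -2.02797556e-01]), 'joint_velocities': array([-0.00059172,  0.00028596,  0.00179044,  0.00131136, -0.00116424,
       -0.00174541]), 'joint_torque': array([ 2.26578428e-03, -4.37194705e+01, -2.84302014e+01,  7.22811045e-02,
        3.13825230e-02, -1.44971813e-05]), 'ee_pos': array([ 0.12099933, -0.53654724,  0.23265447]), 'eef_rot': array([ 0.07824263,  0.70276774,  0.07824391, -0.70276133]), 'wrist_force': array([-0.33378927, -0.89565236,  0.27887595]), 'torque': array([-0.04194126,  0.01381959,  0.03059558]), 'width': 0.09316088485023631}
```

View pics/scene0.png

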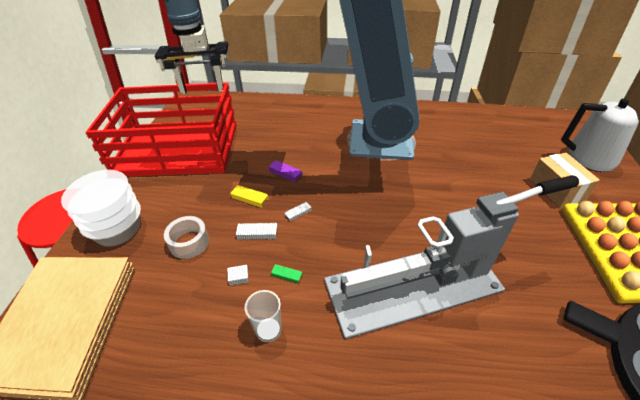

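View pics/top0.png

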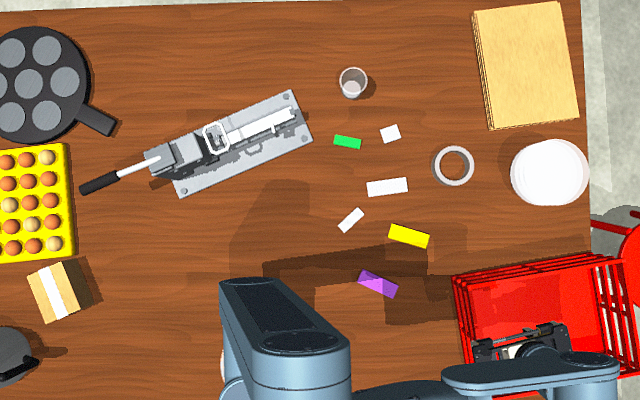

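View pics/wrist0.png

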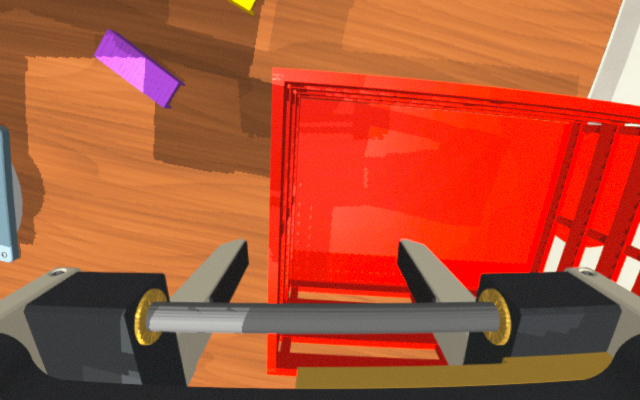

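The scene and top pictures show the stapler, its handle/head at left in the top view (170,160), ring at (216,138), rail running to (300,110). There are three white pieces in the top view: a long one at (387,186), a stub at (391,133), and a thin one at (350,219). I'll measure these next.

```bash
python3 - <<'E'
from h import *
for n in ['top','scene']:
    z=np.load('pics/%s0.npz'%n); d=z['d']; im=z['im'].astype(int)
    c=cam(n); v,u=np.mgrid[:400,:640]
    P=unproj(n,np.c_[u.ravel(),v.ravel()],d.ravel(),c=c).reshape(400,640,3)
    np.save('pics/%sP0.npy'%n,P)
    print(n,'cam pos',-c[2].T@c[3], 'bench z', np.median(P[250:260,200:210,2]) )
    W=(im.min(2)>150)&(im.max(2)-im.min(2)<40)
    rois={'top':{'strip':(362,172,412,200),'thin':(335,205,366,235),'stub':(378,122,404,145)},'scene':{'strip':(232,220,282,242),'thin':(282,200,314,222),'stub':(224,262,252,288)}}[n]
    for k,(a,b,cc,dd) in rois.items():
        S=P[b:dd,a:cc]; col=im[b:dd,a:cc]; 
        for th in (0.010,):
            m=(S[...,2]>th)&(S[...,2]<0.04); 
            q=S[m]; 
            if len(q)<5: print(k,'none',S[...,2].max());continue
            r=cv2.minAreaRect(q[:,:2].astype(np.float32)*1000)
            print(n,k,len(q),np.round(r[0],1),np.round(r[1],1),round(r[2],1),'z',np.percentile(q[:,2],[10,50,90]).round(4))
    S=P[...]
E
python3 - <<'E'
import cv2
im=cv2.imread('pics/top0.png')
cv2.imwrite('pics/top0z.png',cv2.resize(im[60:240,130:450],None,fx=2.5,fy=2.5,interpolation=cv2.INTER_CUBIC))
im=cv2.imread('pics/scene0.png')
cv2.imwrite('pics/scene0z.png',cv2.resize(im[160:340,310:590],None,fx=2.8,fy=2.8,interpolation=cv2.INTER_CUBIC))
E
```

```text
top cam pos [ 0.40761004 -0.16436121  1.33740569] bench z -0.00020089374842255448
top strip 545 [ 444.5 -319. ] [55.5 99.8] 7.3 z [0.0148 0.0183 0.0216]
top thin 231 [ 371.9 -224.6] [27.  68.7] 44.7 z [0.0107 0.0132 0.0167]
top stub 225 [ 588.3 -328.4] [35.9 43. ] 18.7 z [0.0141 0.018  0.0212]
scene cam pos [ 1.04928996 -0.07342331  0.71589853] bench z -0.0001066905552421494
scene strip 492 [ 458.2 -316.5] [ 39.8 100.6] 6.5 z [0.0143 0.0168 0.0185]
scene thin 158 [ 374.7 -223.2] [27.8 68. ] 40.4 z [0.0105 0.0116 0.013 ]
scene stub 294 [ 592.2 -328.8] [39.4 44.7] 17.4 z [0.0149 0.0177 0.0195]
```

View pics/top0z.png

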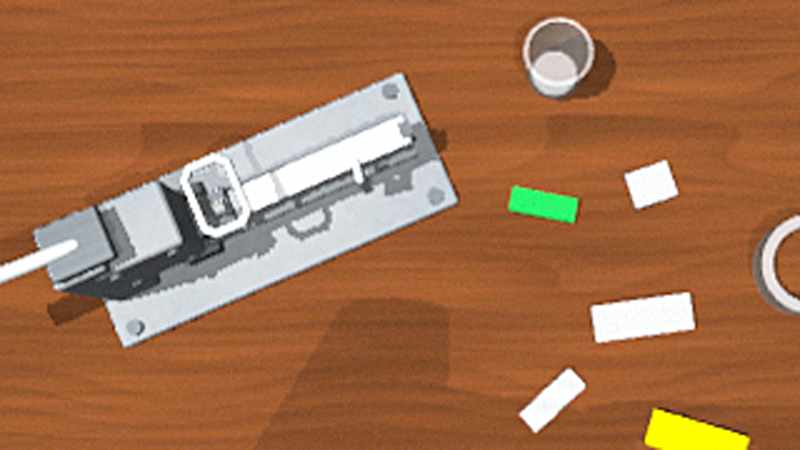

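View pics/scene0z.png

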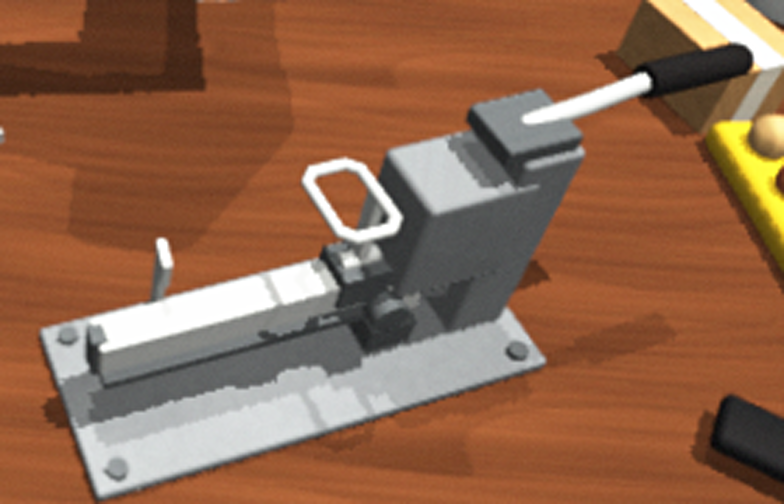

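```bash
python3 - <<'E'
from h import *
for n in ['top','scene']:
    P=np.load('pics/%sP0.npy'%n)
    v,u=np.mgrid[:400,:640]
    box=(u>130)&(u<330)&(v>80)&(v<210) if n=='top' else (u>320)&(u<510)&(v>180)&(v<335)
    q=P[box]; 
    pl=q[(q[:,2]>0.008)&(q[:,2]<0.017)]
    r=cv2.minAreaRect(pl[:,:2].astype(np.float32)*1000); print(n,'plate',len(pl),np.round(r[0],1),np.round(r[1],1),r[2])
    print(np.round(cv2.boxPoints(r),1))
    rl=q[(q[:,2]>0.095)&(q[:,2]<0.104)]
    (vx,vy,x0,y0)=cv2.fitLine(rl[:,:2].astype(np.float32),cv2.DIST_HUBER,0,.001,.001).ravel(); print('rail',len(rl),np.degrees(np.arctan2(vy,vx)),x0,y0)
    r=cv2.minAreaRect(rl[:,:2].astype(np.float32)*1000); print('rail rect',np.round(r[0],1),np.round(r[1],1),r[2])
    hd=q[(q[:,2]>0.187)&(q[:,2]<0.197)]
    r=cv2.minAreaRect(hd[:,:2].astype(np.float32)*1000); print('head',len(hd),np.round(r[0],1),np.round(r[1],1),r[2]); print(np.round(cv2.boxPoints(r),1))
E
```

```text
top plate 4235 [557.3  97. ] [514.8 315.3] 87.59732055664062
[[ 389.  -153.6]
 [ 704.  -166.8]
 [ 725.6  347.6]
 [ 410.6  360.8]]
rail 743 -64.93968 0.5980057 0.0035385636
rail rect [567.4  71.7] [ 61.7 347.3] 21.655900955200195
head 828 [540.4 145.4] [ 67.3 179.6] 20.665542602539062
[[477.2 217.6]
 [540.6  49.5]
 [603.6  73.3]
 [540.2 241.3]]
scene plate 5595 [574.1  72.7] [151.8 381. ] 22.524982452392578
[[ 431.1  219.6]
 [ 577.  -132.3]
 [ 717.2  -74.2]
 [ 571.2  277.8]]
rail 1311 -73.25118 0.5988889 0.02471809
rail rect [575.2  72.7] [ 52.7 345. ] 18.009599685668945
head 978 [547.  141.1] [ 62.7 170.5] 23.838468551635742
[[483.8 206.4]
 [552.7  50.5]
 [610.1  75.8]
 [541.2 231.8]]
```

```bash
cat >> h.py <<'E'
TH=np.radians(22.5); O=np.array([0.5913,0.0311])
def setst(o,thdeg):
    global O,TH; O=np.array(o); TH=np.radians(thdeg)
def Rst():
    c,s=np.cos(TH),np.sin(TH); return np.array([[c,-s],[s,c]])
def toS(P): P=np.array(P,float); Q=P.copy(); Q[...,:2]=(P[...,:2]-O)@Rst(); return Q
def toW(P): P=np.array(P,float); Q=P.copy(); Q[...,:2]=P[...,:2]@Rst().T+O; return Q
E
python3 - <<'E'
from h import *
for n in ['top','scene']:
    P=np.load('pics/%sP0.npy'%n); Q=toS(P.reshape(-1,3))*1000
    def sel(x0,x1,y0,y1,z0,z1): return Q[(Q[:,0]>x0)&(Q[:,0]<x1)&(Q[:,1]>y0)&(Q[:,1]<y1)&(Q[:,2]>z0)&(Q[:,2]<z1)]
    print(n)
    for y in range(-130,80,20):
        r=sel(-20,20,y,y+20,95,106)
        if len(r): print(y,len(r),'x',np.percentile(r[:,0],[3,50,97]).round(1),'ymin',r[:,1].min().round(1),'z',np.median(r[:,2]).round(1))
    h=sel(-45,45,60,250,188,196)
    for x in range(-40,40,10):
        k=h[(h[:,0]>x)&(h[:,0]<x+10)]; 
        if len(k): print('head x',x,'ymin',np.sort(k[:,1])[:3].round(1))
    print('headx',np.percentile(h[:,0],[2,50,98]).round(1))
    f=sel(-32,32,80,120,125,180); print('face',len(f),np.percentile(f[:,1],[5,50,95]).round(1) if len(f) else '')
    pl=sel(-100,100,-160,250,8,17); print('plate',np.percentile(pl[:,0],[.5,99.5]).round(1),np.percentile(pl[:,1],[.3,99.7]).round(1))
    rg=sel(-60,60,-20,90,150,186); rg=rg[rg[:,1]<95]; print('ring',len(rg),rg.min(0).round(1),rg.max(0).round(1), ((rg.min(0)+rg.max(0))/2).round(1))
    lg=sel(-60,-10,-100,-40,112,150); print('lug',len(lg),lg.min(0).round(1) if len(lg) else '',lg.max(0).round(1) if len(lg) else '')
    ps=sel(-25,25,0,95,108,116); print('pusher top',len(ps),np.percentile(ps,[3,97],axis=0).round(1) if len(ps) else '')
E
```

```text
top
-130 67 x [-15.2  -4.2   8.8] ymin -127.2 z 101.1
-110 87 x [-15.3  -3.5   8.6] ymin -109.7 z 99.6
-90 83 x [-15.3  -3.8   8.6] ymin -89.7 z 99.6
-70 78 x [-15.5  -2.5   8.8] ymin -69.9 z 99.9
-50 81 x [-15.3  -3.9   8.7] ymin -49.9 z 100.1
-30 83 x [-15.1  -2.4   8.6] ymin -30.0 z 99.3
-10 84 x [-15.3  -3.2   8.3] ymin -9.9 z 100.1
10 88 x [-15.6  -3.5   8. ] ymin 10.1 z 99.4
30 66 x [-16.7  -4.    8.7] ymin 30.0 z 100.0
50 36 x [-16.   -4.7   8.5] ymin 54.3 z 100.4
70 1 x [-12.7 -12.7 -12.7] ymin 76.0 z 106.0
head x -40 ymin [103.5 104.2 104.6]
head x -30 ymin [102.2 102.8 103.3]
head x -20 ymin [ 81.9 101.9 102.3]
head x -10 ymin [79.2 80.4 81.8]
head x 0 ymin [78.1 80.1 80.6]
head x 10 ymin [77.6 78.9 81.1]
head x 20 ymin [64.1 65.1 68.2]
headx [-34.4  -6.   25.7]
face 108 [ 91.  102.3 103. ]
plate [-77.5  69.6] [-143.   234.9]
ring 203 [-40.6  35.5 150.3] [ 29.1  86.4 186. ] [ -5.8  60.9 168.2]
lug 35 [-39.8 -69.9 114.1] [-17.8 -61.8 145.9]
pusher top 110 [[-21.2  62.3 108.3]
 [ 12.7  86.8 115.5]]
scene
-130 112 x [-11.6   2.7  13.8] ymin -128.0 z 100.6
-110 128 x [-12.8   1
[... 289 characters left out ...]
.   13. ] ymin 10.0 z 99.6
30 113 x [-13.4   0.5  13.4] ymin 30.1 z 99.9
50 99 x [-15.1   2.5  17.9] ymin 50.4 z 100.0
70 23 x [16.4 17.5 19. ] ymin 70.1 z 100.7
head x -40 ymin [115.7 150.8]
head x -30 ymin [101.4 101.6 102.4]
head x -20 ymin [100.  100.3 100.4]
head x -10 ymin [100.1 100.3 100.6]
head x 0 ymin [ 99.9 100.  100.6]
head x 10 ymin [ 99.8 100.1 100.5]
head x 20 ymin [100.8 101.2 101.3]
head x 30 ymin [ 70.6 104.2 106.2]
headx [-28.7   5.8  30.3]
face 452 [ 92.1 100.6 116.4]
plate [-73.9  74.9] [-143.7  232.2]
ring 349 [-37.   33.1 150.5] [ 34.  85. 186.] [ -1.5  59.  168.2]
lug 77 [-36.8 -69.7 112.1] [-11.4 -61.6 143.5]
pusher top 184 [[-16.8  60.1 108.9]
 [ 17.9  93.5 115.7]]
```

```bash
cat >> h.py <<'E'
from scipy.spatial.transform import Rotation as Rn
def pose():
    o=ctrl.get_obs(); q=np.array(o['eef_rot']); return np.array(o['ee_pos']),Rn.from_quat(q[[1,2,3,0]]),o
E
python3 - <<'E'
from h import *
print('overhang',ctrl.finger_overhang)
setst([0.5900,0.0308],22.5)
p,R,o=pose(); M=R.as_matrix(); print(M.round(3))
print('jaw az',np.degrees(np.arctan2(M[1,1],M[0,1])))
print('ring',toW([[0,0.059,0.182],[0,0.052,0.182],[0,-0.104,0.182]]).round(4))
K,d,Rc,t=cam('wrist'); C=-Rc.T@t; print('wrist cam',C, 'axis',Rc[2], 'in tool', M.T@(C-p))
E
```

```text
overhang 0.014
[[ 0.     0.22  -0.976]
 [ 0.    -0.976 -0.22 ]
 [-1.    -0.    -0.   ]]
jaw az -77.29411647439753
ring [[ 0.5674  0.0853  0.182 ]
 [ 0.5701  0.0788  0.182 ]
 [ 0.6298 -0.0653  0.182 ]]
wrist cam [ 0.19975692 -0.51861496  0.3843473 ] axis [-0.27812259 -0.06278564 -0.95849141] in tool [-0.15169209 -0.00017083 -0.08077451]
```

```bash
python3 -m handwheel '[{"claw":-1,"slide":[225,308,90],"turn":[0,0,-40]},{"claw":-1,"slide":[225,308,90],"turn":[0,0,-40]},{"claw":-1,"slide":[449,616,100],"turn":[0,0,-80.2]},{"claw":-1,"slide":[449,616,100],"turn":[0,0,-80.2]},{"claw":-1,"slide":[449,616,100],"turn":[0,0,-80.2]}]' 20
```

```text
clock: 1.98
ee_pos: [0.2932, -0.302, 0.2806]
eef_rot: [-0.23, 0.669, -0.23, -0.668]
wrist_force: [1.1, -0.4, -0.5]
width: 0.0476
```

```bash
python3 -m handwheel '[{"claw":-1,"slide":[250,360,30],"turn":[0,0,-26.7]},{"claw":-1,"slide":[250,360,30],"turn":[0,0,-26.7]},{"claw":-1,"slide":[250,360,30],"turn":[0,0,-26.7]},{"claw":-1,"slide":[250,360,30],"turn":[0,0,-26.7]},{"claw":-1,"slide":[250,360,30],"turn":[0,0,-26.7]}]'; python3 -m handwheel '[{"claw":-1,"slide":[0,0,0],"turn":[0,0,0]}]'; cat >> h.py <<'E'
def rep():
    p,R,o=pose(); M=R.as_matrix()
    print('TCP',p.round(4),'S',(toS(p)*1000).round(1),'az',np.degrees(np.arctan2(M[1,1],M[0,1])).round(2),'xdir',M[:,0].round(3),'F(st)',(Rst().T@np.array(o['wrist_force'])[:2]).round(1),round(o['wrist_force'][2],1),'w',round(o['width'],4),'t',round(o['clock'],2))
O=np.array([0.5900,0.0308])
E
python3 -c "
from h import *
rep()"
```

```text
clock: 2.6
ee_pos: [0.4551, -0.0703, 0.2999]
eef_rot: [-0.377, 0.599, -0.377, -0.598]
wrist_force: [1.3, -1.0, 0.3]
width: 0.0013
clock: 2.72
ee_pos: [0.4558, -0.0682, 0.2997]
eef_rot: [-0.375, 0.6, -0.374, -0.6]
wrist_force: [-0.2, 0.0, 0.3]
width: 0.0005
TCP [ 0.4558 -0.0682  0.2997] S [-161.8  -40.1  299.7] az -153.97 xdir [ 0.001  0.001 -1.   ] F(st) [-0.2  0.1] 0.3 w 0.0005 t 2.73
```

```bash
python3 -m handwheel '[{"claw":-1,"slide":[57,73,0],"turn":[0,0,-3.5]},{"claw":-1,"slide":[114,147,0],"turn":[0,0,-3.5]},{"claw":-1,"slide":[114,147,0],"turn":[0,0,-3.5]},{"claw":-1,"slide":[114,147,0],"turn":[0,0,-3.5]}]'
python3 - <<'E'
from h import *
rep()
c=cam('wrist'); im,d=ctrl.get_image('wrist'); save('w1',im); np.savez('pics/w1.npz',im=im,d=d)
v,u=np.mgrid[:400,:640]
P=unproj('wrist',np.c_[u.ravel(),v.ravel()],d.ravel(),c=c).reshape(400,640,3); np.save('pics/w1P.npy',P)
Q=toS(P.reshape(-1,3))*1000
def sel(x0,x1,y0,y1,z0,z1): return Q[(Q[:,0]>x0)&(Q[:,0]<x1)&(Q[:,1]>y0)&(Q[:,1]<y1)&(Q[:,2]>z0)&(Q[:,2]<z1)]
for y in range(-130,80,20):
    r=sel(-25,25,y,y+20,95,106)
    if len(r): print(y,len(r),'x',np.percentile(r[:,0],[2,50,98]).round(1),'z',np.median(r[:,2]).round(1))
rg=sel(-60,60,-20,95,172,190); print('ring',len(rg),np.percentile(rg,[1,99],axis=0).round(1),np.median(rg[:,2]))
h=sel(-60,60,60,250,188,196);print('head',len(h),np.percentile(h,[1,99],axis=0).round(1) if len(h) else 0)
lg=sel(-60,-10,-100,-40,112,150); print('lug',len(lg),lg.min(0).round(1) if len(lg) else '',lg.max(0).round(1) if len(lg) else '')
E
```

```text
clock: 3.22
ee_pos: [0.5694, 0.0767, 0.2981]
eef_rot: [0.394, -0.587, 0.394, 0.588]
wrist_force: [-0.6, -0.3, -0.4]
width: 0.0003
TCP [0.5694 0.0767 0.2981] S [ -1.5  50.3 298.1] az -157.71 xdir [-0.001  0.001 -1.   ] F(st) [-0.7 -0.1] -0.4 w 0.0003 t 3.23
-130 440 x [-10.7   1.3  14.2] z 100.5
-110 496 x [-11.8   1.3  14.5] z 99.7
-90 456 x [-11.8   1.4  13.7] z 99.6
-70 461 x [-11.9   0.5  13.9] z 99.7
-50 428 x [-12.    0.6  14.2] z 99.6
-30 414 x [-12.1   0.6  13.4] z 99.6
-10 390 x [-12.2   0.7  13.7] z 99.7
10 384 x [-12.3   0.8  13.9] z 99.8
30 350 x [-12.4  -0.2  13.1] z 99.8
50 59 x [-12.2   2.2  13.2] z 99.9
ring 1674 [[-36.7  33.9 176.5]
 [ 33.7  82.9 187.3]] 184.91528420622905
head 19 [[-30.4 101.2 188. ]
 [ 31.9 108.3 191.1]]
lug 238 [-36.  -71.2 112.6] [-12.3 -61.2 143.7]
```

View pics/w1.png

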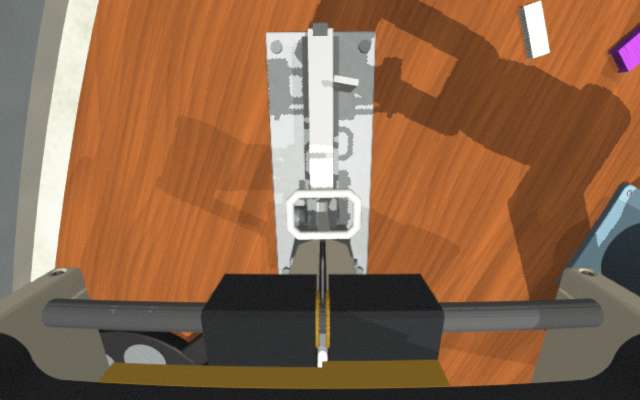

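```bash
cat >> h.py <<'E'
setst([0.5908,0.0311],22.6)
def to(xs,ys,zs,az=-157.4):
    p,R,o=pose(); M=R.as_matrix(); t=toW([xs/1000,ys/1000,zs/1000]); a=np.degrees(np.arctan2(M[1,1],M[0,1]))
    print('slide',((t-p)*1000).round(1),'turn z',((az-a+180)%360-180).round(2), 'tilt',M[:,0].round(3))
E
python3 -c "
from h import *
rep(); to(-2,54,168); print(toW([[0,-.01,0]])-toW([[0,0,0]]))"
```

```text
TCP [0.5684 0.075  0.2984] S [ -3.8  49.2 298.4] az -157.79 xdir [-0.002 -0.001 -1.   ] F(st) [ 1.1 -0. ] -0.8 w 0.0005 t 3.27
slide [  -0.2    5.2 -130.4] turn z 0.39 tilt [-0.002 -0.001 -1.   ]
[[ 0.00384295 -0.0092321   0.        ]]
```

```bash
python3 -m handwheel '[{"claw":-1,"slide":[1,4,-50],"turn":[0,0,0.4]},{"claw":-1,"slide":[1,4,-90],"turn":[0,0,0.4]},{"claw":-1,"slide":[1,4,-110],"turn":[0,0,0.4]},{"claw":-1,"slide":[1,4,-130],"turn":[0,0,0.4]},{"claw":-1,"slide":[1,4,-130],"turn":[0,0,0.4]}]'
python3 - <<'E'
from h import *
rep()
im,d=ctrl.get_image('wrist'); save('w2',im)
rep()
im,d=ctrl.get_image('scene'); save('s2',im[150:350,300:600].repeat(2,0).repeat(2,1))
rep()
E
```

```text
clock: 3.9
ee_pos: [0.5674, 0.0768, 0.1683]
eef_rot: [0.393, -0.587, 0.394, 0.588]
wrist_force: [-0.2, 0.0, 0.1]
width: 0.0006
TCP [0.5674 0.0768 0.1683] S [ -4.   51.2 168.3] az -157.63 xdir [-0.004 -0.    -1.   ] F(st) [-0.1  0.1] 0.1 w 0.0006 t 3.9
TCP [0.5684 0.0771 0.1695] S [ -3.   51.1 169.5] az -157.62 xdir [-0.001 -0.001 -1.   ] F(st) [ 0.6 -0.2] 0.4 w 0.0002 t 3.95
TCP [0.5691 0.0774 0.1703] S [ -2.2  51.1 170.3] az -157.6 xdir [ 0.001 -0.001 -1.   ] F(st) [-0.7  0. ] 0.3 w 0.0004 t 4.0
```

View pics/w2.png

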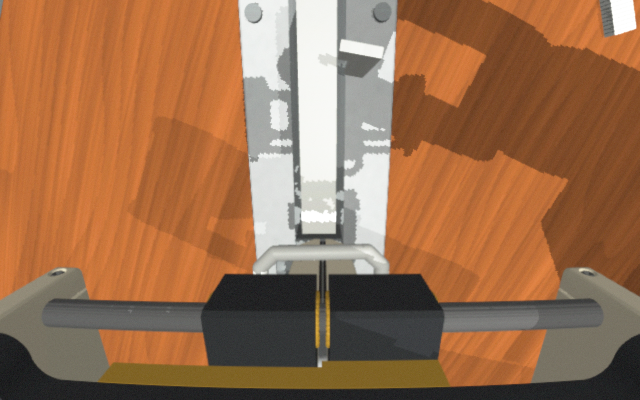

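View pics/s2.png

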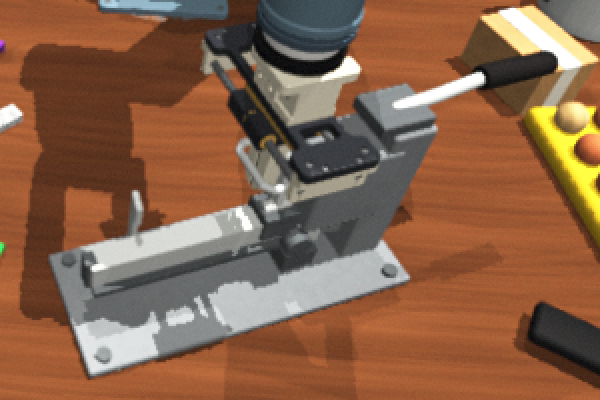

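```bash
python3 -m handwheel '[{"claw":-1,"slide":[10,-24,-2],"turn":[0,0,0]},{"claw":-1,"slide":[23,-55.4,-2],"turn":[0,0,0]},{"claw":-1,"slide":[36,-86.5,-2],"turn":[0,0,0]},{"claw":-1,"slide":[49,-118,-2],"turn":[0,0,0]},{"claw":-1,"slide":[60,-144,-2],"turn":[0,0,0]}]'
python3 - <<'E'
from h import *
rep()
im,d=ctrl.get_image('wrist'); save('w3',im)
rep()
im,d=ctrl.get_image('scene'); save('s3',im[150:350,300:600].repeat(2,0).repeat(2,1))
rep()
E
```

```text
clock: 4.62
ee_pos: [0.629, -0.0643, 0.1692]
eef_rot: [0.394, -0.587, 0.392, 0.588]
wrist_force: [-1.3, 9.2, 4.0]
width: -0.0
TCP [ 0.629  -0.0643  0.1692] S [  -1.4 -102.7  169.2] az -157.5 xdir [ 0.     0.003 -1.   ] F(st) [2.3 9. ] 4.0 w -0.0 t 4.62
TCP [ 0.6304 -0.0679  0.169 ] S [  -1.5 -106.6  169. ] az -157.6 xdir [ 0.002  0.001 -1.   ] F(st) [0.1 4.9] 2.1 w 0.0008 t 4.67
TCP [ 0.6297 -0.0663  0.1689] S [  -1.5 -104.8  168.9] az -157.64 xdir [ 0.001  0.001 -1.   ] F(st) [-0.6  7.6] 4.8 w 0.0006 t 4.72
```

View pics/s3.png

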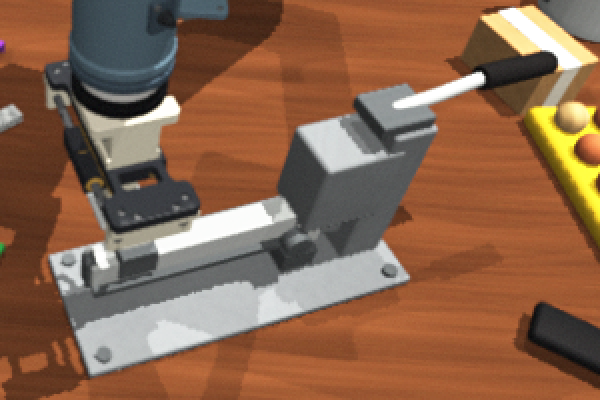

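The pusher has been drawn back and is under the gripper at (140,260) of the zoomed scene view. Next I'll creep it to the stop.

```bash
python3 -m handwheel '[{"claw":-1,"slide":[1.5,-3.7,0],"turn":[0,0,0]},{"claw":-1,"slide":[3,-7.4,0],"turn":[0,0,0]},{"claw":-1,"slide":[3,-7.4,0],"turn":[0,0,0]}]'; python3 -c "
from h import *
rep()"
python3 -m handwheel '[{"claw":-1,"slide":[1.1,-2.8,0],"turn":[0,0,0]},{"claw":-1,"slide":[1.1,-2.8,0],"turn":[0,0,0]}]'; python3 -c "
from h import *
rep()"
```

```text
clock: 5.1
ee_pos: [0.6314, -0.0705, 0.169]
eef_rot: [0.393, -0.588, 0.392, 0.588]
wrist_force: [-3.7, 6.8, 4.0]
width: 0.0008
TCP [ 0.6314 -0.0705  0.169 ] S [  -1.5 -109.4  169. ] az -157.48 xdir [-0.     0.002 -1.   ] F(st) [-0.8  7.7] 4.0 w 0.0008 t 5.1
clock: 5.35
ee_pos: [0.6325, -0.073, 0.1689]
eef_rot: [0.393, -0.588, 0.392, 0.589]
wrist_force: [-4.8, 6.8, 4.3]
width: 0.0003
TCP [ 0.6325 -0.073   0.1689] S [  -1.5 -112.1  168.9] az -157.47 xdir [-0.     0.003 -1.   ] F(st) [-1.8  8.1] 4.3 w 0.0003 t 5.35
```

```bash
python3 -m handwheel '[{"claw":-1,"slide":[1.1,-2.8,0],"turn":[0,0,0]},{"claw":-1,"slide":[1.1,-2.8,0],"turn":[0,0,0]}]'; python3 -c "
from h import *
rep()"
python3 -m handwheel '[{"claw":-1,"slide":[0.8,-1.9,0],"turn":[0,0,0]},{"claw":-1,"slide":[0.8,-1.9,0],"turn":[0,0,0]}]'; python3 -c "
from h import *
rep()"
```

```text
clock: 5.6
ee_pos: [0.6328, -0.0737, 0.1689]
eef_rot: [0.394, -0.586, 0.391, 0.59]
wrist_force: [-4.5, 12.4, 5.9]
width: 0.0006
TCP [ 0.6328 -0.0737  0.1689] S [  -1.5 -112.9  168.9] az -157.43 xdir [-0.002  0.006 -1.   ] F(st) [ 0.7 13.2] 5.9 w 0.0006 t 5.6
clock: 5.85
ee_pos: [0.6329, -0.074, 0.1688]
eef_rot: [0.394, -0.586, 0.391, 0.591]
wrist_force: [-7.0, 17.1, 8.1]
width: 0.0005
TCP [ 0.6329 -0.074   0.1688] S [  -1.5 -113.2  168.8] az -157.4 xdir [-0.003  0.008 -1.   ] F(st) [ 0.1 18.5] 8.1 w 0.0005 t 5.85
```

```bash
python3 -m handwheel '[{"claw":-1,"slide":[-9.5,-2.5,-2],"turn":[0,0,0]},{"claw":-1,"slide":[-18.5,-6.5,-5],"turn":[0,0,0]},{"claw":-1,"slide":[-27.5,-10,-8],"turn":[0,0,0]},{"claw":-1,"slide":[-36.5,-14,-12],"turn":[0,0,0]},{"claw":-1,"slide":[-36.5,-14,-12],"turn":[0,0,0]}]'; python3 - <<'E'
from h import *
rep()
im,d=ctrl.get_image('wrist'); save('w4',im)
rep()
im,d=ctrl.get_image('scene'); save('s4',im[150:350,300:600].repeat(2,0).repeat(2,1))
rep()
E
```

```text
clock: 6.48
ee_pos: [0.595, -0.0894, 0.155]
eef_rot: [0.393, -0.585, 0.392, 0.591]
wrist_force: [-8.0, 14.5, 0.4]
width: 0.0006
TCP [ 0.595  -0.0894  0.155 ] S [ -42.4 -112.9  155. ] az -157.45 xdir [-0.006  0.007 -1.   ] F(st) [-1.8 16.5] 0.4 w 0.0006 t 6.47
TCP [ 0.5951 -0.0894  0.1551] S [ -42.3 -112.9  155.1] az -157.45 xdir [-0.006  0.007 -1.   ] F(st) [-1.8 15.9] 0.2 w 0.0005 t 6.53
TCP [ 0.5952 -0.0894  0.1551] S [ -42.2 -112.9  155.1] az -157.44 xdir [-0.006  0.007 -1.   ] F(st) [-1.3 15.2] 0.9 w 0.0002 t 6.58
```

View pics/w4.png

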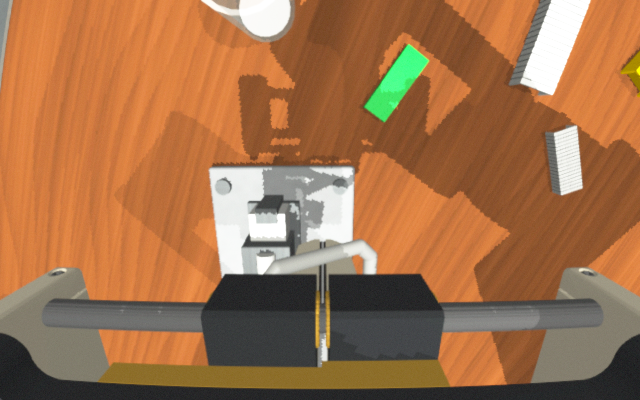

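View pics/s4.png

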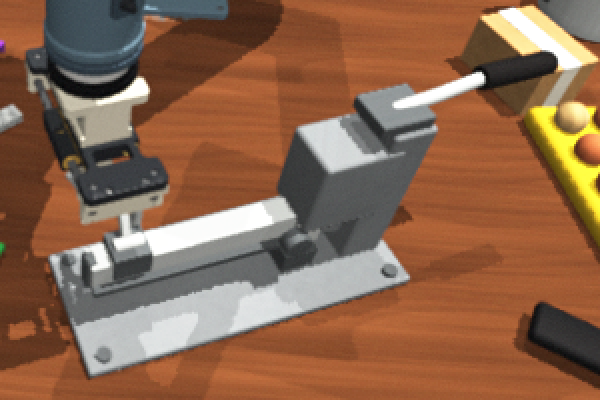

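```bash
python3 -m handwheel '[{"claw":-1,"slide":[-3.5,-1.5,-1],"turn":[0,0,0]},{"claw":-1,"slide":[-7,-3,-2],"turn":[0,0,0]},{"claw":-1,"slide":[-7,-3,-2],"turn":[0,0,0]}]'; python3 -c "
from h import *
rep()"
python3 -m handwheel '[{"claw":-1,"slide":[-1,2.5,0],"turn":[0,0,0]},{"claw":-1,"slide":[-2,5,0],"turn":[0,0,0]},{"claw":-1,"slide":[-3,7.4,0],"turn":[0,0,0]},{"claw":-1,"slide":[-3,7.4,0],"turn":[0,0,0]}]'; python3 -c "
from h import *
rep()"
```

```text
clock: 6.95
ee_pos: [0.5891, -0.0918, 0.1527]
eef_rot: [0.394, -0.585, 0.391, 0.591]
wrist_force: [-3.0, 14.9, -2.5]
width: 0.0009
TCP [ 0.5891 -0.0918  0.1527] S [ -48.8 -112.8  152.7] az -157.44 xdir [-0.005  0.008 -1.   ] F(st) [ 2.9 14.9] -2.5 w 0.0009 t 6.95
clock: 7.45
ee_pos: [0.5868, -0.0864, 0.153]
eef_rot: [0.393, -0.586, 0.392, 0.59]
wrist_force: [-2.2, 8.8, -4.1]
width: 0.0003
TCP [ 0.5868 -0.0864  0.153 ] S [ -48.8 -106.9  153. ] az -157.45 xdir [-0.003  0.004 -1.   ] F(st) [1.4 9. ] -4.1 w 0.0003 t 7.45
```

```bash
python3 -m handwheel '[{"claw":-1,"slide":[-0.8,1.8,0],"turn":[0,0,0]},{"claw":-1,"slide":[-1.5,3.7,0],"turn":[0,0,0]},{"claw":-1,"slide":[-2.3,5.5,0],"turn":[0,0,0]},{"claw":-1,"slide":[-2.3,5.5,0],"turn":[0,0,0]}]'; python3 -c "
from h import *
rep()"

```

```text
clock: 7.95
ee_pos: [0.5861, -0.0837, 0.154]
eef_rot: [-0.393, 0.588, -0.393, -0.588]
wrist_force: [-2.6, 3.9, 1.0]
width: 0.0006
TCP [ 0.5861 -0.0837  0.154 ] S [ -48.4 -104.2  154. ] az -157.49 xdir [ 0.  0. -1.] F(st) [-0.9  4.6] 1.0 w 0.0006 t 7.95
```

```bash
python3 -m handwheel '[{"claw":-1,"slide":[-0.8,1.8,0],"turn":[0,0,0]},{"claw":-1,"slide":[-1.5,3.7,0],"turn":[0,0,0]},{"claw":-1,"slide":[-1.5,3.7,0],"turn":[0,0,0]}]'; python3 - <<'E'
from h import *
rep()
im,d=ctrl.get_image('wrist'); save('w5',im)
rep()
im,d=ctrl.get_image('scene'); save('s5',im[150:350,300:600].repeat(2,0).repeat(2,1))
rep()
E
```

```text
clock: 8.32
ee_pos: [0.5852, -0.0806, 0.1537]
eef_rot: [-0.393, 0.588, -0.393, -0.587]
wrist_force: [-0.1, -0.5, -0.2]
width: 0.0004
TCP [ 0.5852 -0.0806  0.1537] S [ -48.1 -101.   153.7] az -157.51 xdir [ 0.001 -0.001 -1.   ] F(st) [-0.3 -0.4] -0.2 w 0.0004 t 8.32
TCP [ 0.5852 -0.0806  0.1536] S [ -48.1 -101.   153.6] az -157.51 xdir [ 0.001 -0.    -1.   ] F(st) [ 0.2 -0.3] -0.2 w 0.0004 t 8.38
TCP [ 0.5851 -0.0806  0.1536] S [ -48.1 -100.9  153.6] az -157.51 xdir [ 0.001 -0.    -1.   ] F(st) [-0.1  0.4] -0.1 w 0.0005 t 8.43
```

View pics/w5.png

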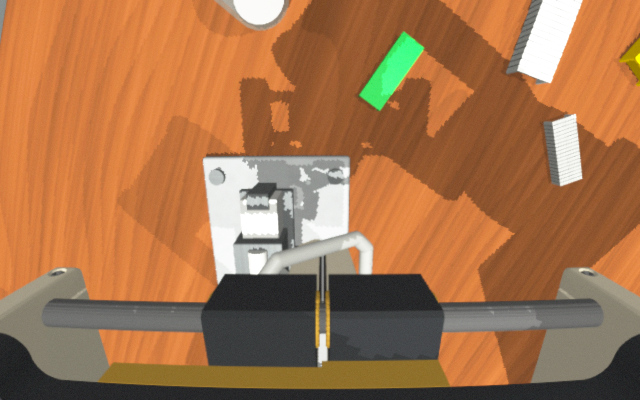

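View pics/s5.png

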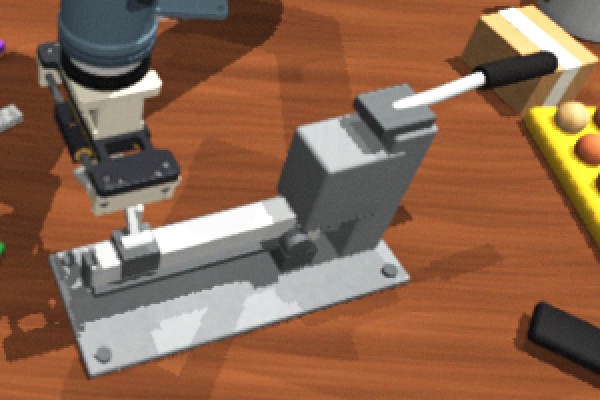

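```bash
python3 -m handwheel '[{"claw":-1,"slide":[2.7,6.5,0],"turn":[0,0,0]},{"claw":-1,"slide":[2.7,6.5,0],"turn":[0,0,0]},{"claw":-1,"slide":[2.7,6.5,40],"turn":[0,0,0]},{"claw":-1,"slide":[2.7,6.5,100],"turn":[0,0,0]},{"claw":-1,"slide":[2.7,6.5,130],"turn":[0,0,0]}]'; python3 - <<'E'
from h import *
rep()
c=cam('wrist');im,d=ctrl.get_image('wrist'); save('w6',im)
rep()
v,u=np.mgrid[:400,:640]
def chk(n,c,d):
    P=unproj(n,np.c_[u.ravel(),v.ravel()],d.ravel(),c=c); Q=toS(P)*1000
    def sel(x0,x1,y0,y1,z0,z1): return Q[(Q[:,0]>x0)&(Q[:,0]<x1)&(Q[:,1]>y0)&(Q[:,1]<y1)&(Q[:,2]>z0)&(Q[:,2]<z1)]
    r=sel(-95,20,-130,-65,145,200); print(n,'ring',len(r),np.percentile(r,[1,99],axis=0).round(1) if len(r) else 0)
    r=sel(-22,22,-120,-20,108,116); print(n,'pusher top',len(r),np.percentile(r,[2,98],axis=0).round(1) if len(r) else 0)
    r=sel(-18,18,-40,95,95,106); print(n,'rail',len(r),np.percentile(r,[2,98],axis=0).round(1) if len(r) else 0)
chk('wrist',c,d)
im,d=ctrl.get_image('scene'); save('s6',im[150:350,300:600].repeat(2,0).repeat(2,1)); chk('scene',cam('scene'),d)
E
```

```text
clock: 9.05
ee_pos: [0.5886, -0.074, 0.287]
eef_rot: [-0.393, 0.59, -0.392, -0.586]
wrist_force: [0.2, -0.0, 0.1]
width: 0.0004
TCP [ 0.5886 -0.074   0.287 ] S [-42.4 -96.2 287. ] az -157.48 xdir [ 0.005 -0.002 -1.   ] F(st) [ 0.2 -0.1] 0.1 w 0.0004 t 9.05
TCP [ 0.5898 -0.0744  0.2905] S [-41.5 -97.  290.5] az -157.48 xdir [ 0.009 -0.003 -1.   ] F(st) [ 1.6 -1.8] 3.1 w 0.0004 t 9.1
wrist ring 1652 [[ -75.7 -120.6  147.2]
 [ -16.3  -71.6  190.1]]
wrist pusher top 468 [[ -7.9 -94.7 109.8]
 [ 17.6 -55.8 115.5]]
wrist rail 617 [[-12.7 -39.4  98.1]
 [ 12.9  13.4 101.1]]
scene ring 301 [[ -72.7 -119.9  145.7]
 [ -14.4  -70.2  189.3]]
scene pusher top 224 [[-16.4 -93.3 108.5]
 [ 18.2 -56.3 115.7]]
scene rail 780 [[-13.4 -37.3  96.4]
 [ 14.1  92.  102.1]]
```

View pics/w6.png

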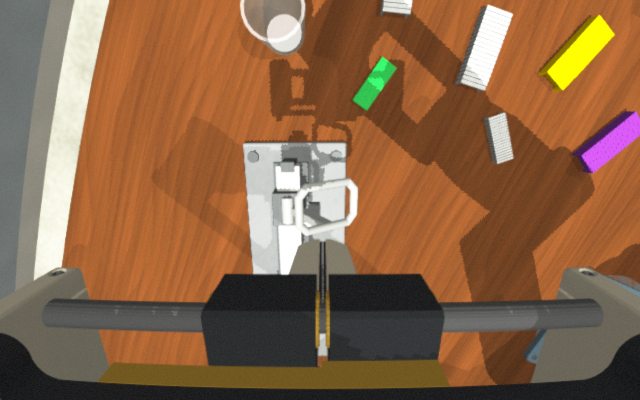

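View pics/s6.png

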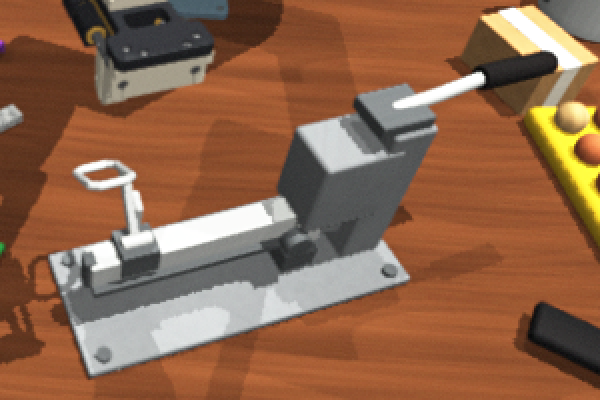

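```bash
python3 - <<'E'
from h import *
# w6 depth was not stored; retake from wrist
c=cam('wrist');im,d=ctrl.get_image('wrist'); rep()
regs=ctrl.regions_of('wrist','strip')
for r in regs: print(round(r['p'],2),np.round(r['bbox']))
v,u=np.mgrid[:400,:640]
P=unproj('wrist',np.c_[u.ravel(),v.ravel()],d.ravel(),c=c).reshape(400,640,3)
for r in regs:
    b=r['bbox']
    m=r['mask']; q=P[m&(P[...,2]>0.012)&(P[...,2]<0.03)]
    if len(q)<20: continue
    k=cv2.minAreaRect(q[:,:2].astype(np.float32)*1000); print(np.round(b),len(q),np.round(k[0],1),np.round(k[1],1),round(k[2],1),np.median(q[:,2]), im[m].mean(0).round())
a,b,e,f=445,0,525,100
S=P[b:f,a:e].reshape(-1,3); q=S[(S[:,2]>0.015)&(S[:,2]<0.025)]
k=cv2.minAreaRect(q[:,:2].astype(np.float32)*1000); print('roi',len(q),np.round(k[0],1),np.round(k[1],1),round(k[2],1),q.mean(0))
E
```

```text
TCP [ 0.5884 -0.074   0.2851] S [-42.6 -96.1 285.1] az -157.49 xdir [ 0.004 -0.001 -1.   ] F(st) [ 0.2 -0.3] -0.5 w 0.0003 t 9.2
0.95 [374.  86.  43.  54.]
0.86 [577.  53.  72.  73.]
0.79 [483.  50.  56.  87.]
0.78 [498. 139.  27.  50.]
[374.  86.  43.  54.] 574 [ 574.5 -218.3] [67.4 25.1] 77.1 0.012686297727156674 [ 54. 205.  88.]
[577.  53.  72.  73.] 2001 [ 330.4 -370.1] [101.9  39.3] 72.2 0.018252725133955726 [229. 224.   0.]
[483.  50.  56.  87.] 2241 [ 456.3 -317.6] [ 38.1 101. ] 7.1 0.018163324600713005 [223. 223. 220.]
[498. 139.  27.  50.] 626 [ 373.4 -224.5] [26.3 69.6] 42.2 0.012850715957239044 [183. 181. 173.]
roi 2185 [ 456.3 -317.8] [ 38.  101.3] 7.2 [ 0.45689689 -0.31846223  0.01817404]
```

```bash
python3 -m handwheel '[{"claw":0.3,"slide":[-28,-55,0],"turn":[0,0,-10]},{"claw":0.3,"slide":[-56,-110,0],"turn":[0,0,-15.3]},{"claw":0.3,"slide":[-84,-162,-30],"turn":[0,0,-15.3]},{"claw":0.3,"slide":[-110,-205,-70],"turn":[0,0,-15.3]},{"claw":0.3,"slide":[-132,-244,-110],"turn":[0,0,-15.3]}]'; python3 -m handwheel '[{"claw":0.3,"slide":[0,0,0],"turn":[0,0,0]},{"claw":0.3,"slide":[0,0,0],"turn":[0,0,0]}]'; python3 -c "
from h import *
rep()"
```

```text
clock: 9.88
ee_pos: [0.4547, -0.3164, 0.1723]
eef_rot: [0.468, -0.529, 0.468, 0.531]
wrist_force: [0.6, -0.0, 0.7]
width: 0.046
clock: 10.12
ee_pos: [0.4564, -0.3152, 0.1742]
eef_rot: [0.468, -0.529, 0.468, 0.531]
wrist_force: [0.1, 0.1, -0.2]
width: 0.0598
TCP [ 0.4564 -0.3152  0.1742] S [-257.2 -268.   174.2] az -172.85 xdir [-0.001  0.002 -1.   ] F(st) [0.2 0. ] -0.2 w 0.0598 t 10.12
```

```bash
python3 -m handwheel '[{"claw":0.3,"slide":[0,-2.6,-50],"turn":[0,0,0]},{"claw":0.3,"slide":[0,-2.6,-100],"turn":[0,0,0]},{"claw":0.3,"slide":[0,-2.6,-125],"turn":[0,0,0]},{"claw":0.3,"slide":[0,-2.6,-125],"turn":[0,0,0]}]'; python3 - <<'E'
from h import *
rep()
im,d=ctrl.get_image('wrist'); save('w7',im)
rep()
im,d=ctrl.get_image('scene'); save('s7',im[150:350,180:480].repeat(2,0).repeat(2,1))
rep()
E
```

```text
clock: 10.62
ee_pos: [0.4568, -0.3164, 0.0493]
eef_rot: [0.467, -0.53, 0.467, 0.532]
wrist_force: [-0.3, -0.1, 0.0]
width: 0.0604
TCP [ 0.4568 -0.3164  0.0493] S [-257.2 -269.4   49.3] az -172.69 xdir [-0.002  0.002 -1.   ] F(st) [-0.3 -0. ] 0.0 w 0.0604 t 10.62
TCP [ 0.4576 -0.3175  0.0508] S [-256.9 -270.7   50.8] az -172.69 xdir [ 0.  0. -1.] F(st) [-0.5  0.2] 0.5 w 0.0602 t 10.68
TCP [ 0.4581 -0.3184  0.0518] S [-256.8 -271.6   51.8] az -172.71 xdir [ 0.002 -0.001 -1.   ] F(st) [ 0.6 -0.1] 0.4 w 0.0604 t 10.72
```

View pics/w7.png

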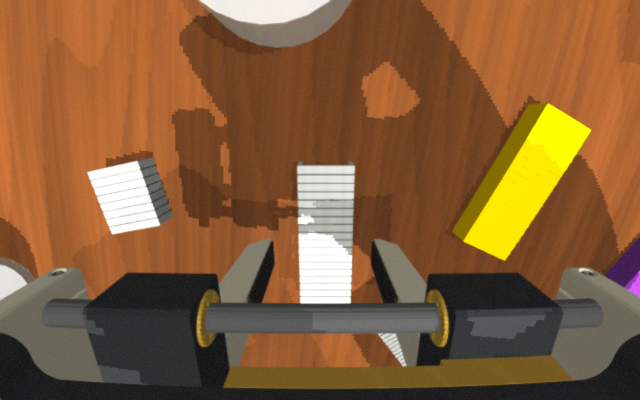

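View pics/s7.png

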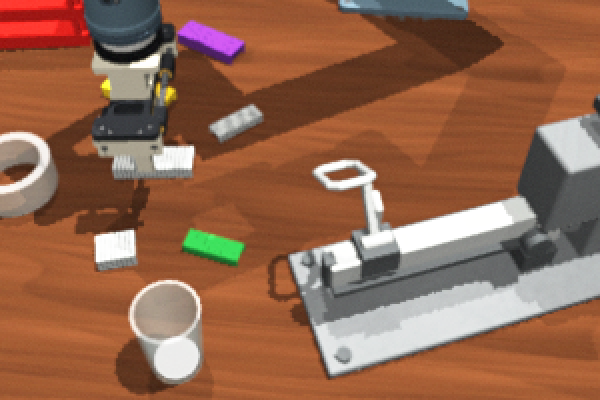

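The strip lies between the open jaws (wrist view around (325,235)), so I'll go down and grip it.

```bash
python3 -m handwheel '[{"claw":0.3,"slide":[-1,0,-20],"turn":[0,0,0]},{"claw":0.3,"slide":[-1,0,-32],"turn":[0,0,0]},{"claw":0.3,"slide":[-1,0,-33],"turn":[0,0,0]},{"claw":-0.35,"slide":[-1,0,-33],"turn":[0,0,0]},{"claw":-0.35,"slide":[-1,0,-33],"turn":[0,0,0]}]' 20;  python3 -m handwheel '[{"claw":-0.35,"slide":[0,0,0],"turn":[0,0,0]},{"claw":-0.35,"slide":[0,0,0],"turn":[0,0,0]}]';python3 -c "
from h import *
rep()"
```

```text
clock: 11.35
ee_pos: [0.4561, -0.3189, 0.0181]
eef_rot: [-0.468, 0.531, -0.468, -0.53]
wrist_force: [-0.1, 0.5, 0.8]
width: 0.045
clock: 11.6
ee_pos: [0.4559, -0.3188, 0.0178]
eef_rot: [-0.468, 0.531, -0.468, -0.53]
wrist_force: [-1.0, 0.6, 3.2]
width: 0.0359
TCP [ 0.4559 -0.3188  0.0178] S [-259.  -271.1   17.8] az -172.8 xdir [ 0.    -0.001 -1.   ] F(st) [-0.7  0.9] 3.2 w 0.0359 t 11.6
```

```bash
python3 -m handwheel '[{"claw":-0.6,"slide":[0,0,40],"turn":[0,0,0]},{"claw":-0.6,"slide":[0,0,90],"turn":[0,0,0]},{"claw":-0.6,"slide":[0,0,150],"turn":[0,0,0]},{"claw":-0.6,"slide":[0,0,215],"turn":[0,0,0]},{"claw":-0.6,"slide":[0,0,235],"turn":[0,0,0]}]'; python3 -c "
from h import *
rep();to(0,38,255,-157.4)"
```

```text
clock: 12.22
ee_pos: [0.4568, -0.3195, 0.2568]
eef_rot: [-0.467, 0.533, -0.468, -0.528]
wrist_force: [0.4, -0.3, -1.6]
width: 0.0358
TCP [ 0.4568 -0.3195  0.2568] S [-258.5 -272.2  256.8] az -172.8 xdir [ 0.005 -0.005 -1.   ] F(st) [ 0.2 -0.4] -1.6 w 0.0358 t 12.22
slide [119.4 385.7  -1.8] turn z 15.4 tilt [ 0.005 -0.005 -1.   ]
```

```bash
python3 -m handwheel '[{"claw":-0.6,"slide":[15,48,0],"turn":[0,0,4]},{"claw":-0.6,"slide":[32,104,0],"turn":[0,0,8]},{"claw":-0.6,"slide":[50,162,0],"turn":[0,0,12]},{"claw":-0.6,"slide":[66,214,0],"turn":[0,0,15.4]},{"claw":-0.6,"slide":[80,258,0],"turn":[0,0,15.4]}]'; python3 -m handwheel '[{"claw":-0.6,"slide":[15,48,0],"turn":[0,0,0]},{"claw":-0.6,"slide":[28,92,0],"turn":[0,0,0]},{"claw":-0.6,"slide":[39,127,0],"turn":[0,0,0]},{"claw":-0.6,"slide":[39,127,0],"turn":[0,0,0]},{"claw":-0.6,"slide":[39,127,0],"turn":[0,0,0]}]'; python3 - <<'E'
from h import *
rep();to(0,38,150,-157.4)
c=cam('wrist');im,d=ctrl.get_image('wrist'); save('w8',im)
v,u=np.mgrid[:400,:640]
rep()
P=unproj('wrist',np.c_[u.ravel(),v.ravel()],d.ravel(),c=c); Q=toS(P)*1000
def sel(x0,x1,y0,y1,z0,z1): return Q[(Q[:,0]>x0)&(Q[:,0]<x1)&(Q[:,1]>y0)&(Q[:,1]<y1)&(Q[:,2]>z0)&(Q[:,2]<z1)]
for y in range(-50,40,10):
    r=sel(-20,20,y,y+10,97,103); s=sel(-40,40,y,y+10,225,265)
    print(y,len(r),np.percentile(r[:,0],[2,98]).round(1) if len(r) else '',len(s),np.percentile(s,[2,98],axis=0).round(1).tolist() if len(s)>20 else '')
rep()
E
```

```text
clock: 12.85
ee_pos: [0.5357, -0.0583, 0.2521]
eef_rot: [0.392, -0.588, 0.392, 0.589]
wrist_force: [0.5, -1.0, -1.7]
width: 0.0359
clock: 13.48
ee_pos: [0.5743, 0.0662, 0.2519]
eef_rot: [0.392, -0.588, 0.393, 0.589]
wrist_force: [-0.1, -0.1, -1.6]
width: 0.0358
TCP [0.5743 0.0662 0.2519] S [ -1.8  38.7 251.9] az -157.38 xdir [-0.001 -0.    -1.   ] F(st) [-0.1 -0.1] -1.6 w 0.0358 t 13.47
slide [   1.9    0.  -101.9] turn z -0.02 tilt [-0.001 -0.    -1.   ]
TCP [0.5743 0.0657 0.252 ] S [ -1.9  38.3 252. ] az -157.43 xdir [-0.001 -0.    -1.   ] F(st) [ 0.8 -0.1] -2.1 w 0.036 t 13.53
-50 308 [-13.4  13.4] 0 
-40 272 [-13.6  12.5] 0 
-30 259 [-12.6  12.6] 0 
-20 259 [-12.8  12.7] 169 [[-18.3, -10.9, 234.4], [17.1, -10.0, 253.5]]
-10 260 [-12.9  12.9] 1252 [[-17.8, -9.8, 250.9], [16.7, -0.2, 253.5]]
0 237 [-13.  13.] 1169 [[-17.7, 0.2, 251.0], [16.8, 9.9, 253.3]]
10 229 [-13.1  13.1] 1131 [[-17.9, 10.2, 250.9], [16.8, 19.8, 253.3]]
20 0  1794 [[-31.2, 20.3, 241.4], [30.3, 29.9, 264.2]]
30 0  1232 [[-22.0, 30.0, 245.4], [22.2, 39.8, 262.7]]
TCP [0.5743 0.0657 0.252 ] S [ -1.9  38.3 252. ] az -157.43 xdir [-0.001 -0.    -1.   ] F(st) [ 0.8 -0.1] -2.1 w 0.036 t 13.53
```

View pics/w8.png

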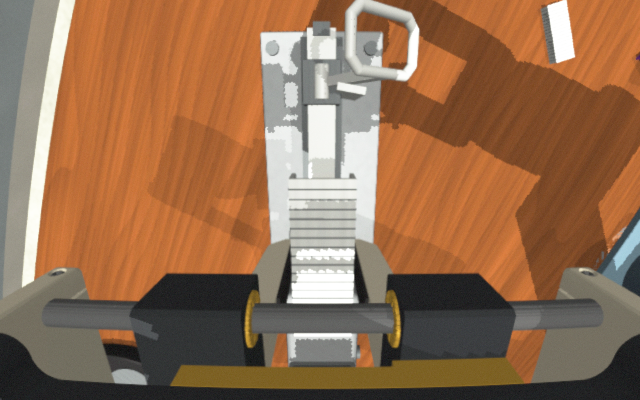

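The wrist view shows the strip held above the rail, with its rear end at row 180 and the ring hanging over the lug at (382,40). I'll lower it and compare the strip with the rail at close range.

```bash
cat > cmp.py <<'E'
from h import *
import sys
tag=sys.argv[1]
rep()
for n in ['wrist','scene','top']:
    c=cam(n);im,d=ctrl.get_image(n); save(n[0]+tag,im)
    p,R,o=pose(); z=p[2]*1000
    v,u=np.mgrid[:400,:640]
    P=unproj(n,np.c_[u.ravel(),v.ravel()],d.ravel(),c=c); Q=toS(P)*1000
    def sel(x0,x1,y0,y1,z0,z1): return Q[(Q[:,0]>x0)&(Q[:,0]<x1)&(Q[:,1]>y0)&(Q[:,1]<y1)&(Q[:,2]>z0)&(Q[:,2]<z1)]
    for y in list(range(-50,30,10))+list(range(60,100,10)):
        r=sel(-22,22,y,y+10,97,103); s=sel(-30,30,y,y+10,z-4,z+4)
        print(n,y,len(r),np.percentile(r[:,0],[2,98]).round(1) if len(r)>15 else '',np.percentile(r[:,0],[2,98]).mean().round(2) if len(r)>15 else '','| strip',len(s),np.percentile(s,[2,98],axis=0).round(1).tolist() if len(s)>15 else '',np.percentile(s[:,0],[2,98]).mean().round(2) if len(s)>15 else '')
rep()
E
python3 -m handwheel '[{"claw":-0.6,"slide":[0,0,-40],"turn":[0,0,0]},{"claw":-0.6,"slide":[0,0,-80],"turn":[0,0,0]},{"claw":-0.6,"slide":[0,0,-107],"turn":[0,0,0]},{"claw":-0.6,"slide":[0,0,-112],"turn":[0,0,0]},{"claw":-0.6,"slide":[0,0,-112],"turn":[0,0,0]}]'; python3 cmp.py 9
```

```text
clock: 14.15
ee_pos: [0.575, 0.0656, 0.141]
eef_rot: [-0.393, 0.588, -0.393, -0.588]
wrist_force: [0.0, -0.7, -1.1]
width: 0.0358
TCP [0.575  0.0656 0.141 ] S [ -1.3  37.9 141. ] az -157.47 xdir [ 0.001 -0.    -1.   ] F(st) [-0.3 -0.7] -1.1 w 0.0358 t 14.15
wrist -50 689 [-13.1  13.3] 0.11 | strip 0  
wrist -40 699 [-13.2  13.4] 0.1 | strip 0  
wrist -30 639 [-12.8  13.1] 0.11 | strip 0  
wrist -20 616 [-12.9  13.3] 0.15 | strip 216 [[-17.5, -11.5, 138.5], [17.2, -10.1, 142.8]] -0.15
wrist -10 404 [-13.   13.4] 0.17 | strip 1244 [[-17.4, -9.8, 140.1], [17.2, -0.3, 142.5]] -0.14
wrist 0 0   | strip 1173 [[-17.3, 0.1, 140.0], [17.1, 9.8, 142.6]] -0.11
wrist 10 0   | strip 1115 [[-17.5, 10.2, 140.0], [17.3, 19.8, 142.5]] -0.1
wrist 20 0   | strip 1281 [[-27.4, 20.3, 138.5], [27.6, 29.7, 144.9]] 0.08
wrist 60 0   | strip 351 [[-17.1, 60.0, 140.0], [17.1, 64.2, 142.3]] -0.0
wrist 70 0   | strip 0  
wrist 80 0   | strip 114 [[-16.7, 86.4, 140.1], [17.3, 88.7, 142.2]] 0.29
wrist 90 0   | strip 536 [[-27.1, 98.6, 137.8], [27.0, 100.0, 145.5]] -0.06
scene -50 60 [-13.7  13.6] -0.05 | strip 0 
[... 570 characters left out ...]
ne 70 0   | strip 0  
scene 80 0   | strip 0  
scene 90 0   | strip 0  
top -50 36 [-15.5   9.4] -3.07 | strip 0  
top -40 40 [-15.4   8.6] -3.41 | strip 0  
top -30 31 [-14.9   8.6] -3.14 | strip 0  
top -20 27 [-12.8   9.5] -1.65 | strip 0  
top -10 12   | strip 56 [[-19.9, -9.4, 138.5], [14.4, -0.2, 145.3]] -2.77
top 0 0   | strip 60 [[-20.1, 0.2, 138.5], [13.9, 9.5, 145.5]] -3.13
top 10 0   | strip 34 [[-17.3, 10.1, 139.1], [14.6, 17.8, 145.6]] -1.35
top 20 0   | strip 5  
top 60 0   | strip 0  
top 70 0   | strip 0  
top 80 0   | strip 0  
top 90 0   | strip 0  
TCP [0.5757 0.0661 0.142 ] S [ -0.5  38.1 142. ] az -157.42 xdir [ 0.003 -0.    -1.   ] F(st) [ 0.8 -1.2] -1.8 w 0.0357 t 14.3
```

View pics/w9.png

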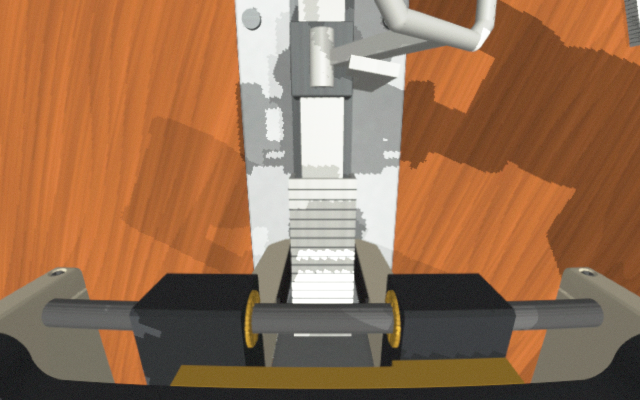

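View pics/s9.png

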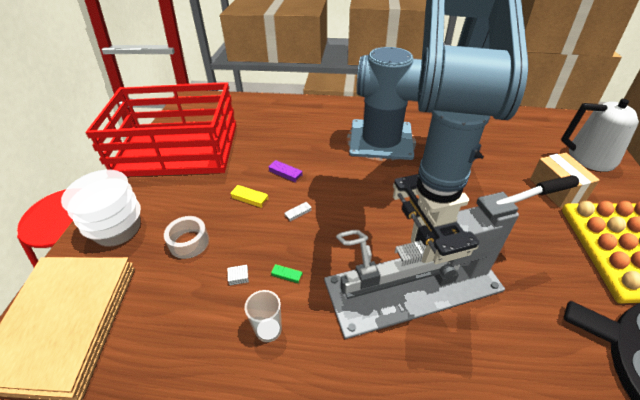

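In all three cameras the strip and rail centre lines agree within about 0.3 mm. I'll lower it onto the rail.

```bash
python3 -m handwheel '[{"claw":-0.6,"slide":[0,0,-12],"turn":[0,0,0]},{"claw":-0.6,"slide":[0,0,-20],"turn":[0,0,0]},{"claw":-0.6,"slide":[0,0,-26],"turn":[0,0,0]},{"claw":-0.6,"slide":[0,0,-32],"turn":[0,0,0]},{"claw":-0.6,"slide":[0,0,-36],"turn":[0,0,0]}]'; python3 -c "
from h import *
rep()"
python3 -m handwheel '[{"claw":-0.6,"slide":[0,0,-2],"turn":[0,0,0]},{"claw":-0.6,"slide":[0,0,-3],"turn":[0,0,0]},{"claw":-0.6,"slide":[0,0,-3],"turn":[0,0,0]}]'; python3 -c "
from h import *
rep()"

```

```text
clock: 14.92
ee_pos: [0.5746, 0.0665, 0.1038]
eef_rot: [0.392, -0.588, 0.392, 0.588]
wrist_force: [-0.1, -0.1, -2.0]
width: 0.0356
TCP [0.5746 0.0665 0.1038] S [ -1.4  39.  103.8] az -157.4 xdir [-0.001  0.    -1.   ] F(st) [-0.1 -0.1] -2.0 w 0.0356 t 14.93
clock: 15.3
ee_pos: [0.5748, 0.0665, 0.1018]
eef_rot: [-0.392, 0.588, -0.392, -0.588]
wrist_force: [-2.2, -0.5, 2.8]
width: 0.0359
TCP [0.5748 0.0665 0.1018] S [ -1.2  38.9 101.8] az -157.4 xdir [ 0.001 -0.    -1.   ] F(st) [-2.2  0.4] 2.8 w 0.0359 t 15.3
```

```bash
python3 -m handwheel '[{"claw":0.1,"slide":[0,0,0],"turn":[0,0,0]},{"claw":0.1,"slide":[0,0,0],"turn":[0,0,0]},{"claw":0.1,"slide":[0,0,30],"turn":[0,0,0]},{"claw":0.1,"slide":[0,0,80],"turn":[0,0,0]},{"claw":0.1,"slide":[0,0,140],"turn":[0,0,0]}]'; python3 cmp.py 10 ; python3 - <<'E'
from h import *
c=cam('wrist');im,d=ctrl.get_image('wrist')
v,u=np.mgrid[:400,:640]
P=unproj('wrist',np.c_[u.ravel(),v.ravel()],d.ravel(),c=c); Q=toS(P)*1000
for y in range(-50,90,10):
    s=Q[(abs(Q[:,0])<17)&(Q[:,1]>y)&(Q[:,1]<y+10)&(Q[:,2]>70)&(Q[:,2]<120)]
    if len(s): print(y,len(s),np.percentile(s[:,2],[10,50,90]).round(1))
E
```

```text
clock: 15.92
ee_pos: [0.574, 0.0665, 0.2418]
eef_rot: [0.392, -0.588, 0.393, 0.589]
wrist_force: [0.7, -0.3, -0.0]
width: 0.0513
TCP [0.574  0.0665 0.2418] S [ -1.9  39.1 241.8] az -157.41 xdir [-0.002  0.    -1.   ] F(st) [ 0.5 -0.6] -0.0 w 0.0513 t 15.93
wrist -50 306 [-13.2  12.7] -0.27 | strip 0  
wrist -40 307 [-13.4  12.8] -0.27 | strip 0  
wrist -30 279 [-13.4  13. ] -0.24 | strip 0  
wrist -20 308 [-13.6  13.1] -0.25 | strip 0  
wrist -10 314 [-17.5  17. ] -0.22 | strip 0  
wrist 0 316 [-17.7  17.2] -0.25 | strip 0  
wrist 10 312 [-17.8  17.4] -0.21 | strip 0  
wrist 20 286 [-17.9  17.5] -0.2 | strip 70 [[-29.7, 29.1, 247.9], [29.7, 29.9, 255.4]] 0.04
wrist 60 268 [-17.6  17.2] -0.2 | strip 0  
wrist 70 268 [-17.7  17.4] -0.15 | strip 0  
wrist 80 238 [-17.9  17.6] -0.15 | strip 0  
wrist 90 216 [-17.9  12.5] -2.68 | strip 0  
scene -50 60 [-13.5  13.3] -0.11 | strip 0  
scene -40 59 [-12.7  13.5] 0.4 | strip 0  
scene -30 56 [-12.2  12.9] 0.33 | strip 0  
scene -20 61 [-13.1  16.6] 1.75 | strip 0  
scene -10 64 [-18.4  18.3] -0.04 | strip 0  
scene 0 60 [-18.3  18.1] -0.1 | 
[... 508 characters left out ...]
.12 | strip 0  
top 10 38 [-20.   13.2] -3.41 | strip 0  
top 20 27 [-19.4  12.9] -3.27 | strip 0  
top 60 1   | strip 0  
top 70 1   | strip 0  
top 80 4   | strip 0  
top 90 2   | strip 0  
TCP [0.5769 0.0664 0.2454] S [  0.8  37.9 245.4] az -157.4 xdir [ 0.009 -0.001 -1.   ] F(st) [-0.  -1.1] -0.3 w 0.0512 t 16.07
-50 294 [ 98.5  99.6 100.4]
-40 316 [ 98.7  99.7 100.6]
-30 290 [ 98.6  99.7 100.6]
-20 291 [ 98.4  99.7 100.7]
-10 341 [101.2 102.2 103.1]
0 338 [101.2 102.2 103.2]
10 330 [101.4 102.2 103.1]
20 298 [101.3 102.2 103.1]
30 318 [101.2 102.2 103. ]
40 298 [101.3 102.2 103.1]
50 292 [101.3 102.2 103. ]
60 274 [101.4 102.3 103. ]
70 262 [101.4 102.2 103.1]
80 267 [101.4 102.1 103.1]
```

View pics/w10.png

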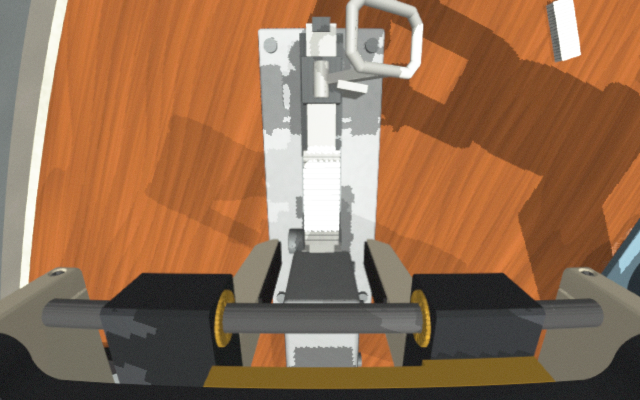

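View pics/s10.png

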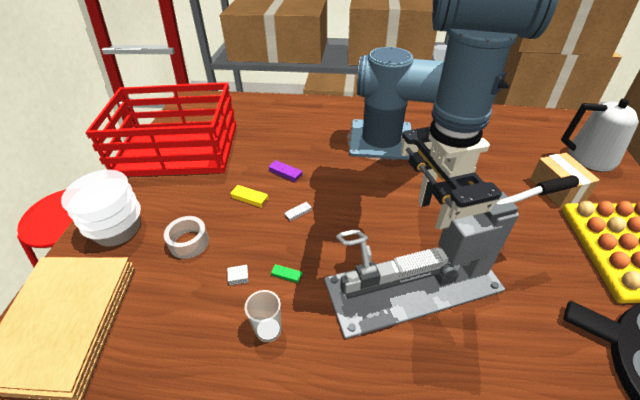

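```bash
python3 -c "
from h import *
rep();to(-45,-95,285,-157.4)"
```

```text
TCP [0.5754 0.0665 0.2427] S [ -0.6  38.6 242.7] az -157.4 xdir [ 0.003 -0.    -1.   ] F(st) [-0.  -0.2] -0.3 w 0.051 t 16.12
slide [  10.4 -140.4   42.3] turn z 0.0 tilt [ 0.003 -0.    -1.   ]
```

```bash
python3 -m handwheel '[{"claw":-1,"slide":[2,-28,20],"turn":[0,0,0]},{"claw":-1,"slide":[5,-70,42],"turn":[0,0,0]},{"claw":-1,"slide":[8,-110,42],"turn":[0,0,0]},{"claw":-1,"slide":[10.5,-140.5,42],"turn":[0,0,0]},{"claw":-1,"slide":[10.5,-140.5,42],"turn":[0,0,0]}]'; python3 -m handwheel '[{"claw":-1,"slide":[0,0,0],"turn":[0,0,0]}]'; python3 - <<'E'
from h import *
rep()
c=cam('wrist');im,d=ctrl.get_image('wrist'); save('w11',im)
v,u=np.mgrid[:400,:640]
P=unproj('wrist',np.c_[u.ravel(),v.ravel()],d.ravel(),c=c); Q=toS(P)*1000
r=Q[(Q[:,0]>-95)&(Q[:,0]<10)&(Q[:,1]<-60)&(Q[:,1]>-135)&(Q[:,2]>145)&(Q[:,2]<200)]
print(np.percentile(r,[1,99],axis=0).round(1), np.percentile(r,[1,99],axis=0).mean(0).round(1)); 
rep(); to(-45,-95,153)
E
```

```text
clock: 16.75
ee_pos: [0.5844, -0.0758, 0.2808]
eef_rot: [0.393, -0.586, 0.394, 0.589]
wrist_force: [0.1, 0.5, -0.5]
width: 0.006
clock: 16.88
ee_pos: [0.5846, -0.0733, 0.2818]
eef_rot: [0.392, -0.587, 0.392, 0.589]
wrist_force: [0.6, -0.4, 0.6]
width: 0.0005
TCP [ 0.5846 -0.0733  0.2818] S [-45.9 -94.  281.8] az -157.41 xdir [-0.003  0.001 -1.   ] F(st) [ 0.4 -0.6] 0.6 w 0.0005 t 16.88
[[ -75.6 -120.7  147.4]
 [ -16.3  -71.8  190.1]] [-45.9 -96.2 168.8]
TCP [ 0.5847 -0.0729  0.2822] S [-45.6 -93.7 282.2] az -157.37 xdir [-0.002  0.001 -1.   ] F(st) [-0.6  1.7] 0.3 w 0.0006 t 16.93
slide [   1.1   -1.  -129.2] turn z -0.03 tilt [-0.002  0.001 -1.   ]
```

View pics/w11.png

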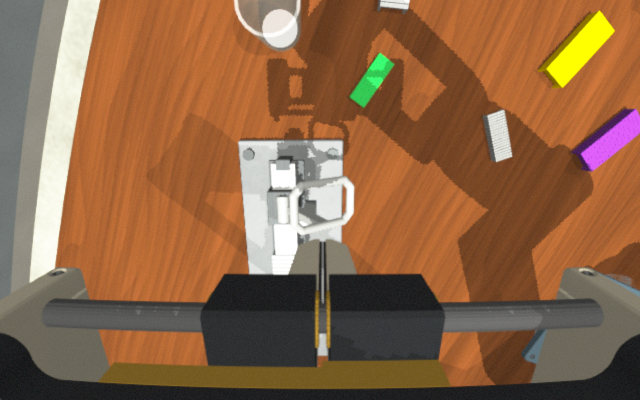

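```bash
python3 -m handwheel '[{"claw":-1,"slide":[0,-1,-40],"turn":[0,0,0]},{"claw":-1,"slide":[0,-1,-70],"turn":[0,0,0]},{"claw":-1,"slide":[0,-1,-90],"turn":[0,0,0]}]'; python3 -m handwheel '[{"claw":-1,"slide":[0,0,-13],"turn":[0,0,0]},{"claw":-1,"slide":[0,0,-26],"turn":[0,0,0]},{"claw":-1,"slide":[0,0,-38],"turn":[0,0,0]},{"claw":-1,"slide":[0,0,-38],"turn":[0,0,0]}]';python3 - <<'E'
from h import *
rep()
c=cam('wrist');im,d=ctrl.get_image('wrist'); save('w12',im)
rep(); to(-43,-109,153)
E
```

```text
clock: 17.3
ee_pos: [0.5843, -0.0732, 0.1915]
eef_rot: [0.392, -0.588, 0.392, 0.589]
wrist_force: [0.1, 0.1, -0.3]
width: 0.0005
clock: 17.8
ee_pos: [0.5847, -0.0747, 0.1545]
eef_rot: [0.392, -0.588, 0.392, 0.589]
wrist_force: [-0.0, 0.0, -0.1]
width: 0.0005
TCP [ 0.5847 -0.0747  0.1545] S [-46.3 -95.4 154.5] az -157.4 xdir [-0.002  0.001 -1.   ] F(st) [-0.  0.] -0.1 w 0.0005 t 17.8
TCP [ 0.5851 -0.0749  0.1552] S [-46.  -95.7 155.2] az -157.4 xdir [-0.  0. -1.] F(st) [-0.3  0.5] 1.2 w 0.0004 t 17.85
slide [  7.9 -11.1  -2.2] turn z 0.0 tilt [-0.  0. -1.]
```

View pics/w12.png

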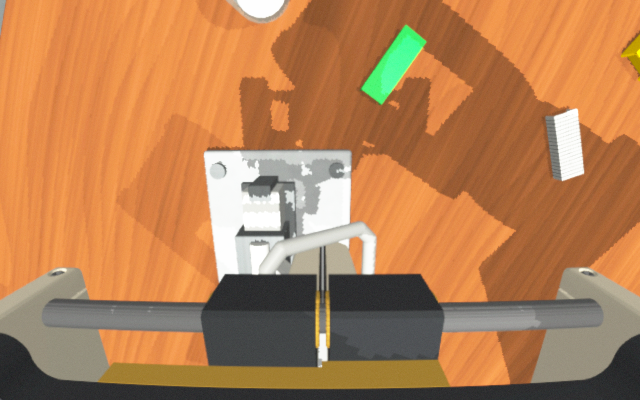

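The fingers are inside the ring, whose rear bar shows in front of them at (330,240). I'll draw back to the stop.

```bash
python3 -m handwheel '[{"claw":-1,"slide":[1.9,-4.6,0],"turn":[0,0,0]},{"claw":-1,"slide":[3.8,-9.2,0],"turn":[0,0,0]},{"claw":-1,"slide":[5.8,-13.8,0],"turn":[0,0,0]},{"claw":-1,"slide":[6.9,-16.6,0],"turn":[0,0,0]},{"claw":-1,"slide":[6.9,-16.6,0],"turn":[0,0,0]}]';python3 -c "
from h import *
rep()"; python3 -m handwheel '[{"claw":-1,"slide":[0.8,-1.9,0],"turn":[0,0,0]},{"claw":-1,"slide":[0.8,-1.9,0],"turn":[0,0,0]}]';python3 -c "
from h import *
rep()"
```

```text
clock: 18.48
ee_pos: [0.5916, -0.0899, 0.1559]
eef_rot: [0.393, -0.587, 0.392, 0.589]
wrist_force: [-3.1, 8.1, 4.3]
width: 0.0005
TCP [ 0.5916 -0.0899  0.1559] S [ -45.7 -112.   155.9] az -157.4 xdir [-0.001  0.003 -1.   ] F(st) [0.2 8.7] 4.3 w 0.0005 t 18.48
clock: 18.73
ee_pos: [0.5919, -0.0907, 0.1558]
eef_rot: [0.393, -0.587, 0.391, 0.59]
wrist_force: [-3.2, 10.1, 5.5]
width: 0.0007
TCP [ 0.5919 -0.0907  0.1558] S [ -45.7 -112.8  155.8] az -157.38 xdir [-0.002  0.005 -1.   ] F(st) [ 0.9 10.5] 5.5 w 0.0007 t 18.73
```

```bash
python3 -m handwheel '[{"claw":-1,"slide":[0.6,-1.5,0],"turn":[0,0,0]},{"claw":-1,"slide":[10.6,2.7,2],"turn":[0,0,0]},{"claw":-1,"slide":[20.8,6.9,4],"turn":[0,0,0]},{"claw":-1,"slide":[30.9,11.1,6],"turn":[0,0,0]},{"claw":-1,"slide":[41,15.3,8],"turn":[0,0,0]}]';python3 - <<'E'
from h import *
rep()
c=cam('wrist');im,d=ctrl.get_image('wrist'); save('w13',im)
rep(); to(9.5,-113,165)
E
```

```text
clock: 19.35
ee_pos: [0.6311, -0.0741, 0.1621]
eef_rot: [0.393, -0.585, 0.391, 0.592]
wrist_force: [-6.4, 11.4, -3.1]
width: 0.0005
TCP [ 0.6311 -0.0741  0.1621] S [  -3.2 -112.6  162.1] az -157.34 xdir [-0.007  0.007 -1.   ] F(st) [-1.5 13. ] -3.1 w 0.0005 t 19.35
TCP [ 0.6324 -0.0737  0.1621] S [  -1.9 -112.7  162.1] az -157.33 xdir [-0.006  0.007 -1.   ] F(st) [ 0.6 12.8] -0.6 w 0.0003 t 19.4
slide [10.6  4.1  2.9] turn z -0.07 tilt [-0.006  0.007 -1.   ]
```

View pics/w13.png

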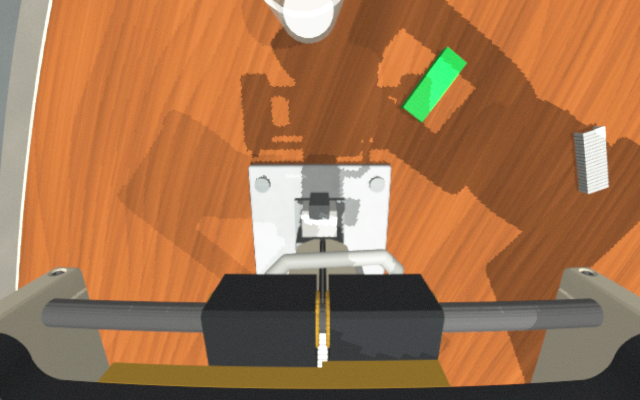

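```bash
python3 -m handwheel '[{"claw":-1,"slide":[5.5,2.3,1],"turn":[0,0,0]},{"claw":-1,"slide":[10.6,4.4,2],"turn":[0,0,0]},{"claw":-1,"slide":[10.6,4.4,2],"turn":[0,0,0]}]';python3 - <<'E'
from h import *
rep()
c=cam('wrist');im,d=ctrl.get_image('wrist'); save('w14',im)
v,u=np.mgrid[:400,:640]
P=unproj('wrist',np.c_[u.ravel(),v.ravel()],d.ravel(),c=c).reshape(400,640,3); Q=toS(P)*1000
m=(Q[...,2]>150)&(Q[...,2]<195)&(Q[...,1]<-110)&(Q[...,1]>-140)&(abs(Q[...,0])<60)&(v<275)
r=Q[m]; print(len(r),np.percentile(r,[1,99],axis=0).round(1))
for x in range(-40,45,10):
    k=r[(r[:,0]>x)&(r[:,0]<x+10)]
    if len(k): print(x,len(k),np.percentile(k[:,2],90).round(1),np.median(k[:,1]).round(1))
rep()
im,d=ctrl.get_image('scene'); save('s14',im[150:350,300:600].repeat(2,0).repeat(2,1))
E
```

```text
clock: 19.77
ee_pos: [0.6403, -0.0702, 0.163]
eef_rot: [0.392, -0.584, 0.392, 0.593]
wrist_force: [-9.7, 9.5, -3.2]
width: 0.0002
TCP [ 0.6403 -0.0702  0.163 ] S [   6.8 -112.6  163. ] az -157.33 xdir [-0.011  0.006 -1.   ] F(st) [-5.3 12.5] -3.2 w 0.0002 t 19.77
3087 [[ -31.9 -129.6  151.9]
 [  33.7 -119.1  190.8]]
-40 69 185.5 -120.4
-30 354 185.9 -125.1
-20 312 185.9 -127.3
-10 512 188.2 -124.7
0 654 187.5 -122.7
10 623 188.1 -122.8
20 442 186.6 -124.7
30 121 185.5 -121.1
TCP [ 0.6403 -0.0702  0.163 ] S [   6.8 -112.6  163. ] az -157.34 xdir [-0.011  0.006 -1.   ] F(st) [-4.2 12.4] -1.5 w 0.0004 t 19.82
```

View pics/w14.png

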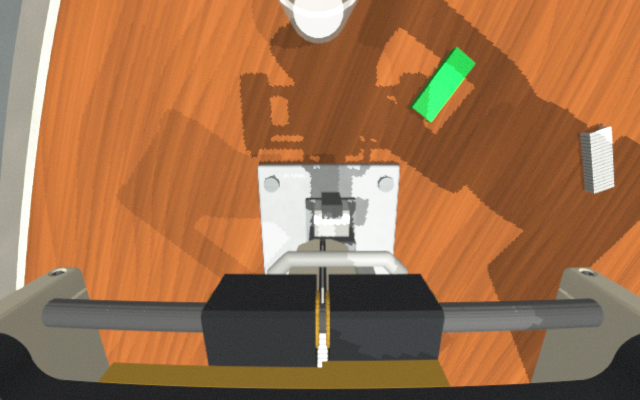

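View pics/s14.png

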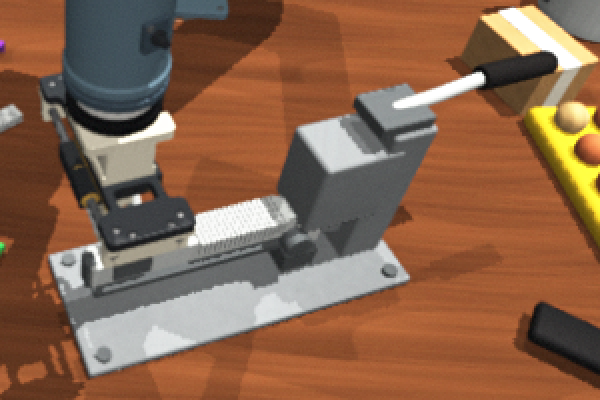

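The ring is level on both sides (185.5 mm at each end), so it is upright and clear of the lug. I'll let it forward slowly.

```bash
python3 -m handwheel '[{"claw":-1,"slide":[-2.2,0.6,1],"turn":[0,0,0]},{"claw":-1,"slide":[-3.7,3.8,2],"turn":[0,0,0]},{"claw":-1,"slide":[-4.7,6.1,2],"turn":[0,0,0]},{"claw":-1,"slide":[-5.6,8.4,2],"turn":[0,0,0]},{"claw":-1,"slide":[-6.6,10.7,2],"turn":[0,0,0]}]';python3 -c "
from h import *
rep()"; python3 -m handwheel '[{"claw":-1,"slide":[-1,2.3,0],"turn":[0,0,0]},{"claw":-1,"slide":[-1.9,4.6,0],"turn":[0,0,0]},{"claw":-1,"slide":[-2.9,6.9,0],"turn":[0,0,0]},{"claw":-1,"slide":[-3.8,9.2,0],"turn":[0,0,0]},{"claw":-1,"slide":[-4.8,11.5,0],"turn":[0,0,0]}]';python3 -c "
from h import *
rep()"
```

```text
clock: 20.5
ee_pos: [0.6354, -0.0607, 0.1654]
eef_rot: [0.392, -0.585, 0.392, 0.591]
wrist_force: [-3.7, 6.6, -4.9]
width: 0.0006
TCP [ 0.6354 -0.0607  0.1654] S [   5.9 -101.9  165.4] az -157.38 xdir [-0.007  0.005 -1.   ] F(st) [-0.9  7.5] -4.9 w 0.0006 t 20.5
clock: 21.12
ee_pos: [0.6306, -0.0492, 0.1653]
eef_rot: [0.392, -0.586, 0.392, 0.591]
wrist_force: [-2.8, 7.5, -4.4]
width: 0.0008
TCP [ 0.6306 -0.0492  0.1653] S [  5.9 -89.5 165.3] az -157.38 xdir [-0.007  0.005 -1.   ] F(st) [0.3 8. ] -4.4 w 0.0008 t 21.12
```

```bash
python3 -m handwheel '[{"claw":-1,"slide":[-1,2.3,0],"turn":[0,0,0]},{"claw":-1,"slide":[-1.9,4.6,0],"turn":[0,0,0]},{"claw":-1,"slide":[-2.9,6.9,0],"turn":[0,0,0]},{"claw":-1,"slide":[-3.8,9.2,0],"turn":[0,0,0]},{"claw":-1,"slide":[-4.8,11.5,0],"turn":[0,0,0]}]';python3 -c "
from h import *
rep()"; python3 -m handwheel '[{"claw":-1,"slide":[-1,2.3,0],"turn":[0,0,0]},{"claw":-1,"slide":[-1.9,4.6,0],"turn":[0,0,0]},{"claw":-1,"slide":[-2.9,6.9,0],"turn":[0,0,0]},{"claw":-1,"slide":[-3.8,9.2,0],"turn":[0,0,0]},{"claw":-1,"slide":[-4.8,11.5,0],"turn":[0,0,0]}]';python3 -c "
from h import *
rep()"
```

```text
clock: 21.75
ee_pos: [0.6258, -0.0379, 0.1654]
eef_rot: [0.392, -0.586, 0.392, 0.591]
wrist_force: [-4.2, 6.9, -4.9]
width: 0.0003
TCP [ 0.6258 -0.0379  0.1654] S [  5.8 -77.1 165.4] az -157.38 xdir [-0.006  0.004 -1.   ] F(st) [-1.2  8. ] -4.9 w 0.0003 t 21.75
clock: 22.38
ee_pos: [0.6211, -0.0264, 0.1655]
eef_rot: [0.392, -0.586, 0.392, 0.591]
wrist_force: [-4.1, 7.2, -5.0]
width: 0.0002
TCP [ 0.6211 -0.0264  0.1655] S [  5.8 -64.8 165.5] az -157.38 xdir [-0.006  0.004 -1.   ] F(st) [-1.1  8.2] -5.0 w 0.0002 t 22.38
```

```bash
python3 -m handwheel '[{"claw":-1,"slide":[-0.8,1.8,0],"turn":[0,0,0]},{"claw":-1,"slide":[-1.5,3.7,0],"turn":[0,0,0]},{"claw":-1,"slide":[-2.3,5.5,0],"turn":[0,0,0]},{"claw":-1,"slide":[-3.1,7.4,0],"turn":[0,0,0]},{"claw":-1,"slide":[-3.8,9.2,0],"turn":[0,0,0]}]';python3 -c "
from h import *
rep()"; python3 -m handwheel '[{"claw":-1,"slide":[-0.8,1.8,0],"turn":[0,0,0]},{"claw":-1,"slide":[-1.5,3.7,0],"turn":[0,0,0]},{"claw":-1,"slide":[-2.3,5.5,0],"turn":[0,0,0]}]';python3 -c "
from h import *
rep()"
```

```text
clock: 23.0
ee_pos: [0.6175, -0.0176, 0.1657]
eef_rot: [0.392, -0.586, 0.392, 0.591]
wrist_force: [-2.9, 5.0, -3.7]
width: 0.0005
TCP [ 0.6175 -0.0176  0.1657] S [  5.9 -55.3 165.7] az -157.38 xdir [-0.006  0.003 -1.   ] F(st) [-0.8  5.7] -3.7 w 0.0005 t 23.0
clock: 23.38
ee_pos: [0.6153, -0.0122, 0.1658]
eef_rot: [0.392, -0.586, 0.392, 0.591]
wrist_force: [-2.7, 6.0, -4.7]
width: 0.0002
TCP [ 0.6153 -0.0122  0.1658] S [  6.  -49.4 165.8] az -157.39 xdir [-0.006  0.003 -1.   ] F(st) [-0.2  6.6] -4.7 w 0.0002 t 23.38
```

```bash
python3 -m handwheel '[{"claw":-1,"slide":[-0.6,1.4,0],"turn":[0,0,0]},{"claw":-1,"slide":[-0.8,1.9,0],"turn":[0,0,0]},{"claw":-1,"slide":[-0.8,1.9,0],"turn":[0,0,0]}]';python3 -c "
from h import *
rep()"; python3 -m handwheel '[{"claw":-1,"slide":[-0.4,1,0],"turn":[0,0,0]},{"claw":-1,"slide":[-0.8,1.9,0],"turn":[0,0,0]},{"claw":-1,"slide":[-0.8,1.9,0],"turn":[0,0,0]}]';python3 -c "
from h import *
rep()"
```

```text
clock: 23.75
ee_pos: [0.616, -0.0118, 0.167]
eef_rot: [0.392, -0.588, 0.392, 0.589]
wrist_force: [-4.2, 3.0, -3.2]
width: 0.0004
TCP [ 0.616  -0.0118  0.167 ] S [  6.8 -49.3 167. ] az -157.4 xdir [-0.002  0.001 -1.   ] F(st) [-2.7  4.4] -3.2 w 0.0004 t 23.75
clock: 24.12
ee_pos: [0.6165, -0.0106, 0.168]
eef_rot: [-0.393, 0.589, -0.392, -0.588]
wrist_force: [-1.8, -0.2, -0.2]
width: 0.0004
TCP [ 0.6165 -0.0106  0.168 ] S [  7.6 -48.4 168. ] az -157.42 xdir [ 0.002 -0.001 -1.   ] F(st) [-1.7  0.5] -0.2 w 0.0004 t 24.12
```

```bash
python3 -m handwheel '[{"claw":-1,"slide":[-7.2,2.5,0],"turn":[0,0,0]},{"claw":-1,"slide":[-7.2,2.5,0],"turn":[0,0,0]},{"claw":-1,"slide":[-7.2,2.5,0],"turn":[0,0,0]}]';python3 - <<'E'
from h import *
rep()
c=cam('wrist');im,d=ctrl.get_image('wrist'); save('w15',im)
im,d=ctrl.get_image('scene'); save('s15',im[150:350,300:600].repeat(2,0).repeat(2,1))
rep()
E
```

```text
clock: 24.5
ee_pos: [0.609, -0.0077, 0.1678]
eef_rot: [-0.393, 0.589, -0.392, -0.588]
wrist_force: [0.9, 0.1, -0.5]
width: 0.0005
TCP [ 0.609  -0.0077  0.1678] S [  1.9 -42.8 167.8] az -157.4 xdir [ 0.001 -0.    -1.   ] F(st) [ 0.8 -0.3] -0.5 w 0.0005 t 24.5
TCP [ 0.6089 -0.0076  0.1676] S [  1.8 -42.7 167.6] az -157.4 xdir [ 0.001 -0.    -1.   ] F(st) [ 1.2 -0. ] 0.0 w 0.0005 t 24.6
```

View pics/w15.png

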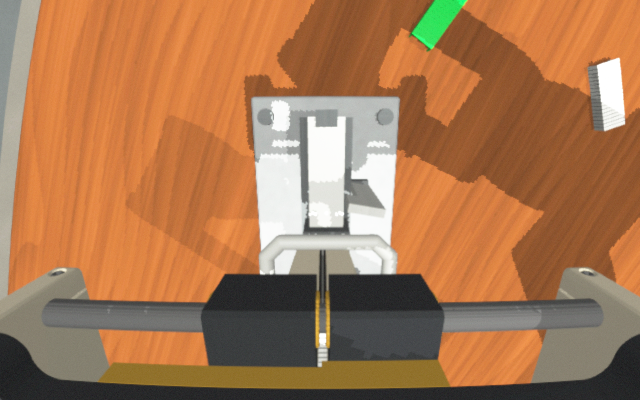

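View pics/s15.png

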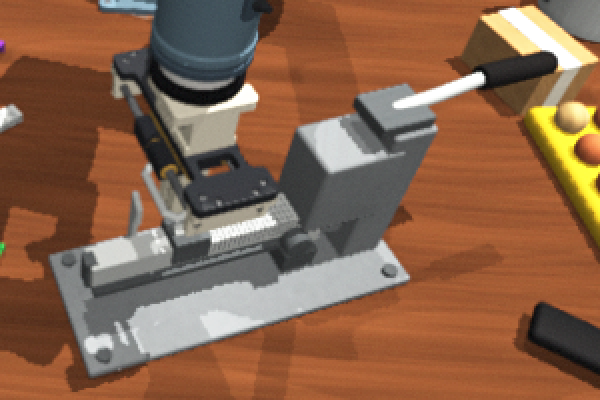

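The fingers are free inside the ring with no force on them, and the pusher is against the strip. I'll lift out and check.

```bash
python3 -m handwheel '[{"claw":-1,"slide":[0,0,25],"turn":[0,0,0]},{"claw":-1,"slide":[0,0,60],"turn":[0,0,0]},{"claw":-1,"slide":[0,0,110],"turn":[0,0,0]},{"claw":-1,"slide":[-60,-25,140],"turn":[0,0,0]},{"claw":-1,"slide":[-110,-46,140],"turn":[0,0,0]}]';python3 -m handwheel '[{"claw":-1,"slide":[-60,-25,0],"turn":[0,0,0]},{"claw":-1,"slide":[-60,-25,0],"turn":[0,0,0]},{"claw":-1,"slide":[-60,-25,0],"turn":[0,0,0]}]';python3 - <<'E'
from h import *
rep()
for n in ['scene','wrist','top']:
    c=cam(n);im,d=ctrl.get_image(n); save(n[0]+'16',im)
    v,u=np.mgrid[:400,:640]
    P=unproj(n,np.c_[u.ravel(),v.ravel()],d.ravel(),c=c); Q=toS(P)*1000
    def sel(x0,x1,y0,y1,z0,z1): return Q[(Q[:,0]>x0)&(Q[:,0]<x1)&(Q[:,1]>y0)&(Q[:,1]<y1)&(Q[:,2]>z0)&(Q[:,2]<z1)]
    r=sel(-60,60,-80,0,170,195); print(n,'ring',len(r),np.percentile(r,[1,99],axis=0).round(1).tolist() if len(r)>5 else '')
    r=sel(-22,22,-70,30,108.5,116); print(n,'pusher top',len(r),np.percentile(r,[2,98],axis=0).round(1).tolist() if len(r)>5 else '')
    for y in range(-70,100,10):
        s=sel(-16,16,y,y+10,85,125)
        if len(s)>5: print(y,len(s),np.percentile(s[:,2],[10,50,90]).round(1),end='; ')
    s=sel(-16,16,85,105,98,106); print('\nstrip max y',np.percentile(s[:,1],[90,98]).round(1) if len(s) else '')
E
python3 -c "
import cv2
im=cv2.imread('pics/s16.png'); cv2.imwrite('pics/s16z.png',cv2.resize(im[180:330,310:510],None,fx=3.5,fy=3.5,interpolation=cv2.INTER_CUBIC))"
```

```text
clock: 25.22
ee_pos: [0.499, -0.0543, 0.3095]
eef_rot: [-0.392, 0.59, -0.392, -0.587]
wrist_force: [0.1, -1.6, 0.3]
width: 0.0004
clock: 25.6
ee_pos: [0.4392, -0.0789, 0.308]
eef_rot: [-0.393, 0.589, -0.392, -0.587]
wrist_force: [0.5, -0.7, -0.4]
width: 0.0004
TCP [ 0.4392 -0.0789  0.308 ] S [-182.3  -43.2  308. ] az -157.46 xdir [ 0.002 -0.    -1.   ] F(st) [ 0.2 -0.8] -0.4 w 0.0004 t 25.6
scene ring 396 [[-32.4, -66.3, 172.1], [36.1, -17.6, 187.4]]
scene pusher top 182 [[-16.1, -40.4, 109.0], [18.3, -1.3, 115.9]]
-70 82 [ 93.6  99.8 102.1]; -60 78 [ 89.9  99.6 101.2]; -50 94 [ 92.2 100.  106.8]; -40 77 [106.9 112.  117.1]; -30 50 [110.8 116.  121.4]; -20 39 [110.9 113.  119.4]; -10 40 [111.4 113.  118.2]; 0 40 [101.2 102.3 103.5]; 10 58 [101.4 102.8 103.9]; 20 59 [101.3 102.3 103.4]; 30 60 [101.5 102.4 104. ]; 40 61 [101.  102.3 103.7]; 50 60 [101.1 102.2 103.6]; 60 57 [100.6 102.1 103.4]; 70 59 [100.8 102.1 103.4]; 80 58 [100.9 102.2 103.8]; 90 96 [101.  103.1 119.5]; 
strip max y [ 99.8 101.7]
wrist ring 1597 [[-36.2, -66.4, 173.2], [34.0, -17.8, 186.8]]
wrist pusher top 478 [[-1
[... 432 characters left out ...]
7]; 70 151 [101.1 102.1 103. ]; 80 141 [101.2 102.1 103. ]; 90 319 [101.5 106.9 121.6]; 
strip max y [ 99.4 100.4]
top ring 297 [[-37.3, -64.2, 179.0], [31.7, -15.0, 190.8]]
top pusher top 117 [[-19.9, -37.8, 108.8], [13.0, 0.8, 115.9]]
-70 30 [ 95.8  99.8 101.6]; -60 10 [ 96.6  99.5 104.9]; -50 40 [ 96.7  99.6 103.1]; -40 52 [102.3 111.5 115.9]; -30 47 [110.1 113.3 118.9]; -10 45 [108.  113.6 118.7]; 0 44 [ 99.  102.8 112.9]; 10 42 [ 98.9 101.3 104.3]; 20 22 [101.  102.3 105.3]; 30 19 [ 99.8 102.1 103.9]; 40 22 [ 99.6 102.4 105.6]; 50 32 [100.9 102.3 105.1]; 60 44 [ 99.5 102.8 105.7]; 70 49 [ 99.1 102.4 105.8]; 80 52 [ 98.9 102.4 105.8]; 90 50 [ 99.5 103.2 105.8]; 
strip max y [101.5 102.3]
```

View pics/s16z.png

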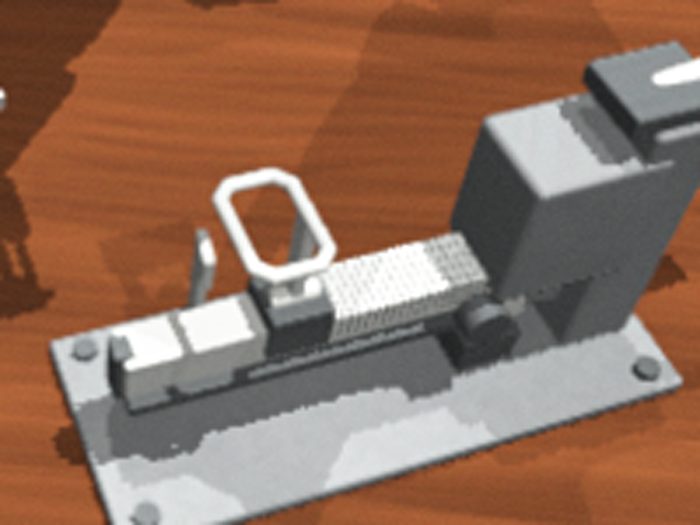

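View pics/s16.png

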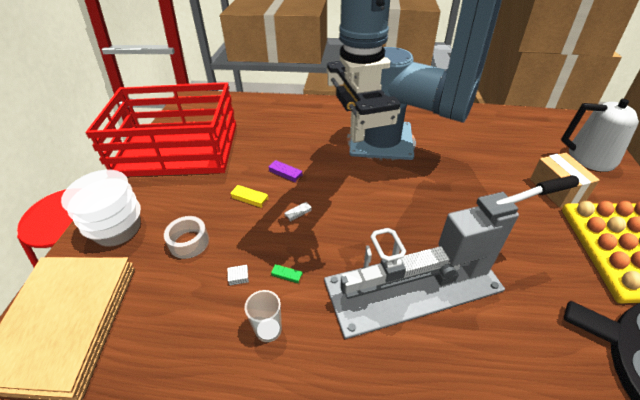

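The strip sits flat on the rail between the head (y = 100 mm) and the pusher face (y ≈ 0), the ring is upright, and nothing else has moved. I'll hand the job in.

```bash
python3 -c "
from h import *
print(ctrl.close_job()); print(ctrl.get_obs()['clock'])"
```

```text
the job is handed in; nothing more can be done
None
the job is handed in; nothing more can be done
```

The stapler is loaded and I've handed the job in, at about 26 s of the 72 s allowed.

**What I did:** I drew the pusher back to its stop with the ring and leaned the ring over, and it hung behind the lug on its own. I then set the full white strip astride the rail. Last, I drew back to the stop again, set the ring upright and let the pusher forward at about 20 mm/s or less, until the load came off the fingers. I lifted the fingers clear and moved the arm away.

**Last checks:**
- **Strip:** it lies flat on the rail (top at about 102 mm) and its front end is at the head, y ≈ 100 mm.
- **Pusher:** its face is at y ≈ 0, so it reads about 0.100, the value for bearing on a full strip at the head.
- **Ring:** upright and level.
- **Bystanders:** the stub, the glass, the tape roll and the look-alikes look unmoved in the last picture; I did not measure them again.

**Disagreement:** the top camera read the stapler about 3 mm to one side of the other two. I set the strip by comparing it with the rail inside each picture, where all three cameras agreed to about 0.3 mm. No check failed.

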